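# Load, latch and sniff the shielded test box

### The job

Lay every filter module that is on the desk flat in the shielded test box, fin up, one to a bay; then shut the lid fully and swing its hook round until it rests home in its catch. Take the probe from its stand and, with its tip down in the seam channel around the lid, run it in one slow steady pass (about 3 cm/s, certainly under 10) from the left end of the front seam round the front right corner to the rear end of the right-hand seam, then stand the probe back upright in its stand. Leave the other things on the desk where they are.

Things in the scene. Friction and masses are not known exactly. Their poses are not given: they have to be found in the camera images.
- box: Fixed grey tub 156 (x) by 236 mm (y). Origin: centre of underside; x to the rear (hinge side), y left, z up. Inner floor at z 6 mm; three bays 96 (x) by 56 mm (y) centred at x 0, y 60, 0, -60 mm, between ribs to z 18 mm. Inner walls end at z 30 mm in a ledge, the seam channel's floor; outside it a lip to z 40 mm, inner faces at x +-68, y +-108 mm.
- lid (a joint): Hinge angle of the box's aluminium lid, rad: 0 shut, about 1.7 open (upright). Stiff: it stays where it is left. A cover 108 (x) by 188 (y) by 31 mm, hollow below; shut, its top is at box z 62 mm and its outer side faces at x +-54, y +-94 mm, so that the seam channel between it and the lip is 14 mm wide.
- lid_hinge (a point): middle of the lid's hinge axis (box frame x 62, y 0, z 36 mm); the axis runs along the box's y
- lid_handle (a point): top centre of the black bar on the lid's top face, 14 by 70 by 18 mm, long side along y; box frame x -30, y 0, z 80 mm when shut. Moves with the lid
- hook (a joint): Angle of the steel swing hook on the lid's top face, rad: 0 home in the catch (arm points left, box +y), about 1.5 open (arm points to the hinge, +x). Stiff: stays where it is left. The catch is a fixed steel bracket on the left lip at box x -33 to -3, y 114 to 128 mm, top at z 80 mm, open to the rear.
- hook_pivot (a point): the hook's pivot on the lid; axis square to the lid's top face; box frame x -15, y 58, z 64.5 mm when the lid is shut
- hook_knob (a point): top centre of the hook's black knob: upright cylinder 16 mm across and 22 mm high on the arm (arm 14 mm wide, 6 mm thick, 74 mm long), 34 mm from the pivot; top at box z = 92.5 mm when the lid is shut, foot at 70.5 mm
- module_0: Aluminium filter module, 2 or 3 of them present: block 84 (x) by 44 (y) by 16 mm with an upright grip fin 50 (x) by 12 (y) by 28 mm on the middle of its top, 44 mm high in all. Origin at the centre of its underside; z out of the fin side.
- module_1: Aluminium filter module, 2 or 3 of them present: block 84 (x) by 44 (y) by 16 mm with an upright grip fin 50 (x) by 12 (y) by 28 mm on the middle of its top, 44 mm high in all. Origin at the centre of its underside; z out of the fin side.
- module_2: Aluminium filter module, 2 or 3 of them present: block 84 (x) by 44 (y) by 16 mm with an upright grip fin 50 (x) by 12 (y) by 28 mm on the middle of its top, 44 mm high in all. Origin at the centre of its underside; z out of the fin side.
- probe: Hand probe, standing in its stand. Origin at the tip; z runs up the probe. Steel stem 7 mm across, round-ended, from the tip to 55 mm; steel collar 40 mm across from 55 to 60 mm; square grey handle 22 by 22 mm from 60 to 130 mm, its faces square to the x and y axes.
- stand: Fixed black block 68 by 68 by 65 mm with a square upright hole 24 mm wide right through its middle. The stem hangs in the hole, the collar rests on the top, the tip is then 10 mm above the desk. Origin at the centre of its underside.
- stand_hole (a point): centre of the hole's mouth, on the stand's top (z 65 mm)
- seam_0 (a point): point in the seam channel, 4 mm above its floor, on the left part of the front seam; number 0 of 0 to 5 along the path (the path is straight from 0 to 3 and from 3 to 5)
- seam_1 (a point): point in the seam channel, 4 mm above its floor, on the front seam, left of its middle; number 1 of 0 to 5 along the path (the path is straight from 0 to 3 and from 3 to 5)
- seam_2 (a point): point in the seam channel, 4 mm above its floor, on the front seam, right of its middle; number 2 of 0 to 5 along the path (the path is straight from 0 to 3 and from 3 to 5)
- seam_3 (a point): point in the seam channel, 4 mm above its floor, on the front right corner; number 3 of 0 to 5 along the path (the path is straight from 0 to 3 and from 3 to 5)
- seam_4 (a point): point in the seam channel, 4 mm above its floor, on the middle of the right side seam; number 4 of 0 to 5 along the path (the path is straight from 0 to 3 and from 3 to 5)
- seam_5 (a point): point in the seam channel, 4 mm above its floor, on the rear part of the right side seam; number 5 of 0 to 5 along the path (the path is straight from 0 to 3 and from 3 to 5)
- mouse: black computer mouse 105 by 60 by 26 mm; bystander
- screwdriver: screwdriver; bystander
- flux_jar: jar 48 mm across, 50 mm high; bystander
- brush: brush; bystander
- carton: carton 80 by 60 by 40 mm; bystander
Mind the look-alikes: they are no part of the job. What is shaped like the module_1 but purple is not meant.

How it is judged:
On the way, in this order (a step that is already met when the one before it is completed fails the run):
1. every module lies flat in a bay of the box (x of module_0 in the frame of box between -0.02 and 0.02 m and y of module_0 in the frame of box between -0.085 and 0.085 m and z of module_0 in the frame of box between 0.002 and 0.011 m and angle between each of module_0, module_1, module_2's own z axis and vertical below 0.12 rad and linear speed of each of module_0, module_1, module_2 below 0.03 m/s and x of module_1 in the frame of box between -0.02 and 0.02 m and y of module_1 in the frame of box between -0.085 and 0.085 m and z of module_1 in the frame of box between 0.002 and 0.011 m and x of module_2 in the frame of box between -0.02 and 0.02 m and y of module_2 in the frame of box between -0.085 and 0.085 m and z of module_2 in the frame of box between 0.002 and 0.011 m), for 0.2 s.
2. the lid is shut (value of joint lid below 0.04 rad), for 0.2 s.
3. the hook is home in its catch, lid shut (value of joint lid below 0.04 rad and value of joint hook below 0.1 rad), for 0.2 s.
4. the probe's tip is down in the seam channel at the left part of the front seam (horizontal distance between probe and seam_0 below 0.01 m and z of probe in the frame of box between 0.024 and 0.0395 m), for 0.02 s.
5. the probe's tip is down in the seam channel at the front seam, left of its middle (horizontal distance between probe and seam_1 below 0.01 m and z of probe in the frame of box between 0.024 and 0.0395 m), for 0.02 s.
6. the probe's tip is down in the seam channel at the front seam, right of its middle (horizontal distance between probe and seam_2 below 0.01 m and z of probe in the frame of box between 0.024 and 0.0395 m), for 0.02 s.
7. the probe's tip is down in the seam channel at the front right corner (horizontal distance between probe and seam_3 below 0.01 m and z of probe in the frame of box between 0.024 and 0.0395 m), for 0.02 s.
8. the probe's tip is down in the seam channel at the middle of the right side seam (horizontal distance between probe and seam_4 below 0.01 m and z of probe in the frame of box between 0.024 and 0.0395 m), for 0.02 s.
9. the probe's tip is down in the seam channel at the rear part of the right side seam (horizontal distance between probe and seam_5 below 0.01 m and z of probe in the frame of box between 0.024 and 0.0395 m), for 0.02 s.
At the end, for the whole second after the job is handed in: Each module present lies flat (7 deg) on the floor of its own bay; lid under 0.04 rad, hook under 0.10 rad; probe upright and still in its stand, collar within 6 mm of the top, tip within 14 mm of the hole axis; before that the tip passed the six seam points in order, within 10 mm, below the lip (all of step 1 and all of step 3 and horizontal distance between probe and stand_hole below 0.014 m and z of probe in the frame of stand between 0.004 and 0.016 m and angle between probe's own z axis and vertical below 0.12 rad and linear speed of probe below 0.03 m/s); the robot touches nothing.
It fails at once if the probe's tip moves faster than 10 cm/s down in the box's seam channel (x of probe in the frame of box between -0.07 and 0.07 m and y of probe in the frame of box between -0.11 and 0.11 m and z of probe in the frame of box below 0.039 m and linear speed of probe above 0.1 m/s).
It fails at once if a bystander (mouse, screwdriver, jar, brush, carton) is moved more than 5 cm (distance of any of mouse, screwdriver, flux_jar, brush, carton from where it was at the start of the episode above 0.05 m).
Of module_0, module_1, module_2 only 2 to 3 are there at a start; the rules pass over those that are not, and their reading is None.
At some moment in a run one of module_0, module_1, module_2 may be knocked a few centimetres aside while the robot is not near it.
It also fails if it takes over 192 s, if anything falls off the work surface, if the arm or the gripper's body presses on something with over 40 N, if the wrist force passes 120 N, or if a joint passes its speed limit or range.

### The arm

A 6-joint arm with a two-finger parallel gripper is mounted at the origin on the work surface. World frame = base frame: x ahead of the robot, y to its left, z up, the work surface at z = 0. Lengths are in m, angles in rad, forces in N, time in s.
With the tool pointing down it reaches from about 0.35 to 0.975 m from the base axis. Payload 4.9 kg.
Tool frame: the origin (TCP) lies at the very end of the fingers, on their centre line; the grasp point (between the pads) lies 19 mm behind it (ctrl.tcp_to_grasp is the z of the grasp point in the tool frame, in m); z points along the fingers, y is the line along which they close (so a half turn about z gives the same grasp; the last joint's range is limited). The gripper opens to 85 mm and grips with 20 to 120 N. Pads are 22 mm wide; open, the fingers measure 114 mm over their backs; the gripper's body (76 mm by 85 mm) begins 54 mm behind the grasp point. The pads swing forward as they close: fully open they stand 13 mm farther back than shut.
Start: joints at [-1.255, 0.053, 1.613, -0, 1.476, -0.119], TCP at [0.263, -0.567, 0.231] pointing down, gripper open.
Joint ranges: [-3.01, 3.01], [-1.01, 2.22], [0.06, 2.58], [-1.02, 4.17], [0.09, 2.62], [-3.14, 3.14]. Speed limits (rad/s): [2.57, 2.57, 3.14, 3.14, 3.14, 3.14].

### API

Orientations are given as a rotation vector (axis times angle).
In Python, from station import ctrl, eyes, job, nets gives the robot as it stands. The module is installed in compiled form; this text tells all that it offers.
- The arm moves only by the tool jog_arm, never from a script. Its argument "commands" is one flat list of numbers, 7 for each row, row after row: the shift along the tool's x, y, z each as a share of 0.06 m, from -1 to 1, then the turn, a rotation vector about the tool's x, y, z each as a share of 0.1 rad, from -1 to 1, then the finger opening in mm, from 0 to 85.4. In form: [x, y, z, ax, ay, az, grip, x, y, z, ax, ay, az, grip, ...]. A call has 1 to 20 rows; each row shifts and turns the commanded pose from where the row before left it, along the tool's axes as they then stand; what a row does not reach is not made up. A row lasts 1/8 s, in which the tool goes at most 62.5 mm and 10.7 degrees, less where a joint would pass 70% of its speed; a pose out of reach is approached as far as the arm can. A call with a number of a shift or a turn outside -1 to 1 is refused whole. A call with a gripper value outside its range is refused whole. The fingers move at their own pace and stop on an object; "newtons" is the grip in N (left out, the last holds). Time passes only in rows, so rows that do not move let the fingers close. It gives the time, the measured TCP pose, the force, the opening and the grip force at its end, in the units of the state.
- ctrl.get_obs(): the state, without advancing time (a new reading comes with each control period).
- eyes.get_image(name): name is "scene" or "top" or "wrist"; returns a dict with "image" (384x512x3 uint8, red, green, blue), "z_map" (384x512 float32, m along the optical axis (not along the pixel's ray), 0 where there is no reading), "K" (3x3 intrinsics, pixels), "cam_to_world" (4x4, takes a point from camera to world coordinates). Camera axes: x right, y up, looking along -z (the intrinsics and any distortion apply to the point x, -y, -z); pixel columns grow to the right and rows downward; lengths in m; the calibration is good to about 2 mm. The wrist camera is an equidistant fisheye: a pixel r from the principal point sees the ray r / f radians off the axis. A picture is of the moment at which its call begins.
- job.finish_job(): hands the job in; it is judged then, once.
Trained networks look in the newest picture that a camera, given by its name, has taken for a name from the list of things; names that differ only in an ending like _2 or _b are one class to them, and where a whole thing is asked for, a point or a joint stands for the part that bears it (a point fixed in the world has none). Each returns a list of dicts, best first, with "p" (0 to 1); they miss things now and then, are a little off and sometimes report something else, mostly with a low value. They report only what shows in the picture. A call takes as long as a camera call. They do not tell look-alikes from the thing itself.
- nets.silhouettes(camera, name): "mask" (384x512 bool, what is visible of it) and "bbox" ([left, top, right, bottom] in pixels, round what is visible of it).
The state is a dict: "t": time; "q": joint angles; "dq": joint speeds; "effort": joint torques, N m; "tool_pos": TCP position; "tool_rot": TCP orientation; "contact_force": force on the tool from outside, world axes, zero at the start; "wrist_torque": the same for the moment, N m; "opening": finger opening in m; "grip_force": force on a finger pad.
Only numpy, scipy, OpenCV 4.12 (cv2) and the standard library are available. Lean on these libraries where they do the work, as an engineer would, in place of code of your own. Each camera call takes 0.05 s, during which the arm holds its last target. There are 200 camera calls.

## Working session

There is one attempt and no reset: what is moved stays moved. The work goes in short steps, Python scripts to look and compute and a tool call to move; the robot and the scene stay as the last step left them, time stands still between calls to the robot, and variables do not carry over. Pictures are saved under pics/ and viewed, at most 14 in all, crops included, and the job is handed in when it is done.

Besides the shell and the picture viewer there is one more tool, called by a JSON object that holds its "method" and its "body". jog_arm: Moves the arm, as the interface text tells. Shift numbers are shares of 0.06 m and turn numbers shares of 0.1 rad, none past 1 either way. Its arguments: {"type":"object","properties":{"commands":{"type":"array","items":{"type":"number"}},"newtons":{"type":"number"}},"required":["commands"]}

```bash
mkdir -p pics; ls
cat > h.py <<'E'
import numpy as np, cv2
from scipy.spatial.transform import Rotation as R
from station import ctrl, eyes, job, nets
def pts(d):
    z=d["z_map"];K=d["K"];v,u=np.mgrid[:384,:512]
    P=np.stack([(u-K[0,2])/K[0,0]*z,-(v-K[1,2])/K[1,1]*z,-z,np.ones_like(z)],-1)@d["cam_to_world"].T
    P=P[...,:3].copy();P[z==0]=np.nan
    return P
def save(n,im,s=1,crop=None):
    if crop: l,t,r,b=crop; im=im[t:b,l:r]
    im=cv2.resize(im,None,fx=s,fy=s,interpolation=cv2.INTER_CUBIC)
    cv2.imwrite(f"pics/{n}.png",im[...,::-1])
E
python3 - <<'E'
from h import *
a=eyes.get_image("top");b=eyes.get_image("scene")
save("top0",a["image"],1.5);save("scene0",b["image"],1.5)
np.savez("f.npz",top=pts(a),scene=pts(b),ti=a["image"],si=b["image"])
print(a["cam_to_world"],b["cam_to_world"],a["K"])
for c in ("top","scene"):
    P=pts(a if c=="top" else b)
    for n in ("module_0","probe","stand","box","lid_handle","hook_knob","hook"):
        try:
            for o in nets.silhouettes(c,n)[:5]:
                m=o["mask"]; q=P[m]; print(c,n,round(o["p"],2),o["bbox"],np.nanmedian(q,0).round(3),np.nanmax(q[:,2]).round(3))
        except Exception as e: print(c,n,e)
E
```

```text
pics
[[-0.01041298  0.99558488 -0.09328621  0.41152062]
 [-0.99984322 -0.00903034  0.0152314  -0.00280906]
 [ 0.01432175  0.09343019  0.99552282  1.18126294]
 [ 0.          0.          0.          1.        ]] [[-0.48703392 -0.56894298  0.6626476   1.4068748 ]
 [ 0.8732861  -0.32853569  0.35977172  0.44596315]
 [ 0.01301379  0.75390197  0.65685802  0.95052396]
 [ 0.          0.          0.          1.        ]] [[421.08237073   0.         250.64284452]
 [  0.         421.08237073 191.6833538 ]
 [  0.           0.           1.        ]]
top module_0 0.94 [370.7, 266.7, 405.0, 285.2] [ 0.291 -0.391  0.017] 0.051
top module_0 0.75 [320.7, 150.9, 344.1, 186.2] [ 0.591 -0.246  0.016] 0.049
top module_0 0.74 [357.8, 165.3, 384.6, 199.1] [ 0.548 -0.354  0.017] 0.05
top module_0 0.69 [140.4, 205.1, 167.4, 237.5] [0.442 0.249 0.017] 0.048
top module_0 0.57 [107.6, 160.0, 127.8, 188.3] [0.57  0.348 0.017] 0.049
top probe 0.75 [139.9, 206.7, 168.0, 239.9] [0.44  0.249 0.017] 0.048
top probe 0.53 [349.5, 228.8, 368.0, 243.5] [ 0.409 -0.294  0.101] 0.15
top stand 0.8 [340.0, 214.9, 372.6, 246.1] 
[... 604 characters left out ...]
.589 0.355 0.016] 0.048
scene module_0 0.65 [139.9, 166.5, 167.5, 193.6] [ 0.561 -0.353  0.016] 0.048
scene module_0 0.53 [185.2, 125.4, 212.1, 143.1] [ 0.293 -0.406  0.015] 0.137
scene probe 0.54 [193.1, 124.5, 208.5, 153.9] [ 0.416 -0.297  0.096] 0.149
scene stand 0.73 [183.5, 145.5, 215.0, 172.2] [ 0.436 -0.281  0.044] 0.071
scene box 0.65 [206.0, 178.4, 310.6, 248.2] [0.598 0.002 0.069] 0.155
scene box 0.32 [157.4, 220.1, 183.5, 255.3] [ 0.732 -0.169  0.039] 0.045
scene lid_handle 0.83 [208.7, 182.5, 283.9, 234.2] [ 0.607 -0.01   0.122] 0.155
scene lid_handle 0.63 [285.8, 265.3, 304.5, 295.6] [0.705 0.175 0.043] 0.054
scene hook 0.54 [262.6, 210.9, 271.0, 233.2] [0.609 0.047 0.082] 0.119
```

View pics/top0.png

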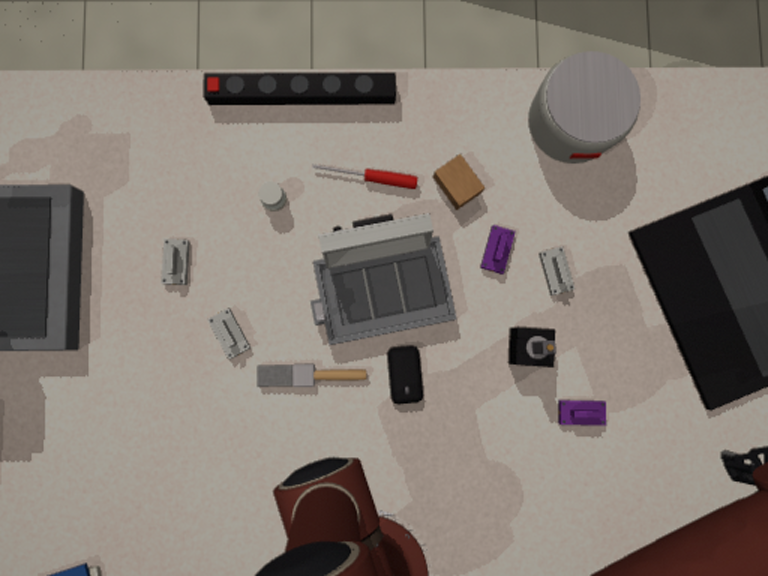

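View pics/scene0.png

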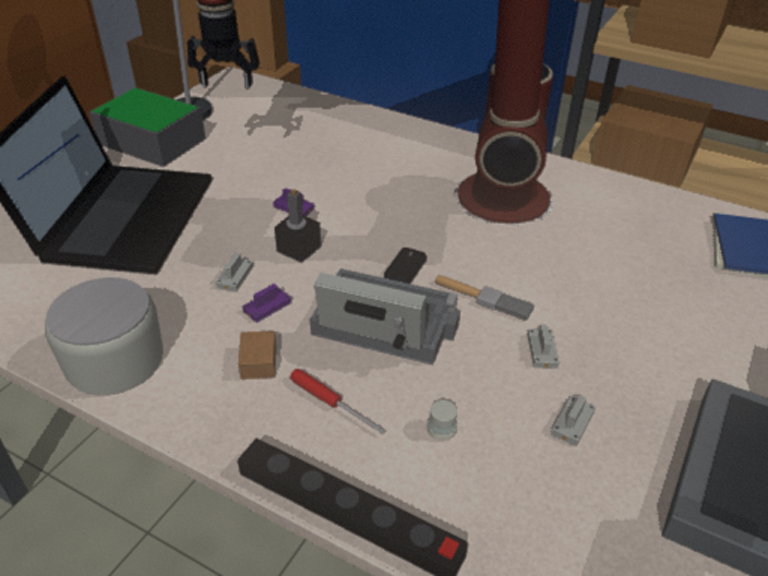

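The top view (768x576) shows three grey-silver modules at (556,272), (229,333) and (175,262). Two purple look-alikes sit at (497,249) and (582,412), and they are not meant. The lid is upright, the probe stands at (540,347), and the black catch is on the box's left. I'll confirm the three in one crop and measure them.

```bash
cat >> h.py <<'E'
def wpts(d):
    z=d["z_map"];K=d["K"];v,u=np.mgrid[:384,:512]
    x=(u-K[0,2])/K[0,0];y=(v-K[1,2])/K[1,1];r=np.hypot(x,y)+1e-9;t=np.tan(np.minimum(r,1.5))/r
    P=np.stack([x*t*z,-y*t*z,-z,np.ones_like(z)],-1)@d["cam_to_world"].T
    P=P[...,:3].copy();P[(z==0)|(r>1.4)]=np.nan
    return P
def rect(q):
    (c,s,a)=cv2.minAreaRect(q[:,:2].astype(np.float32)*1000)
    if s[0]<s[1]: s=s[::-1];a+=90
    return np.round(c,1),np.round(s,1),round((a+90)%180-90,1)
def near(P,c,r,lo,hi):
    q=P.reshape(-1,3);q=q[~np.isnan(q[:,0])]
    return q[(np.hypot(q[:,0]-c[0],q[:,1]-c[1])<r)&(q[:,2]>lo)&(q[:,2]<hi)]
E
python3 - <<'E'
from h import *
f=np.load("f.npz")
im=f["ti"];s=[im[150:200,340:420],im[195:245,110:190],im[150:200,80:160]]
save("crop0",np.hstack(s),3)
for n,c in dict(A=(.548,-.354),B=(.445,.251),C=(.575,.35)).items():
    for k in ("top","scene"):
        P=f[k];q=near(P,c,.065,.028,.056);b=near(P,c,.07,.008,.056)
        print(n,k,len(q),rect(q),q[:,2].max().round(3),"blk",rect(b))
for k in ("top","scene"):
    b=near(f[k],(.53,-.02),.19,.034,.045);print(k,"lip",len(b),rect(b))
    b=near(f[k],(.53,-.02),.19,.012,.2);print(k,"all",rect(b))
    q=near(f[k],(.409,-.29),.05,.11,.2);print(k,"probe",len(q),rect(q),q[:,2].max())
    q=near(f[k],(.41,-.285),.06,.058,.068);print(k,"stand",len(q),rect(q))
E
```

```text
A top 112 (array([ 550.8, -358.8]), array([49.6, 14.5]), 14.5) 0.05 blk (array([ 550.5, -358.6]), array([84.8, 45.8]), 13.4)
A scene 90 (array([ 551.1, -359.4]), array([55.5, 16.5]), 15.8) 0.048 blk (array([ 551.6, -358.1]), array([91.2, 48.2]), 12.8)
B top 103 (array([439.4, 251.9]), array([49.2, 12.6]), 29.0) 0.048 blk (array([445.9, 240.9]), array([84.9, 69.8]), 28.0)
B scene 99 (array([439.9, 250.9]), array([57.8, 12.9]), 28.1) 0.047 blk (array([441.5, 252.1]), array([86.9, 45.7]), 28.2)
C top 118 (array([573.5, 353.8]), array([48.9, 14.4]), -2.2) 0.049 blk (array([574.3, 353.7]), array([84.7, 46.2]), -3.2)
C scene 113 (array([574.8, 353.1]), array([51.8, 12.2]), -4.1) 0.048 blk (array([574.9, 353. ]), array([89.1, 44.3]), -3.2)
top lip 991 (array([517.4, -24.9]), array([254.3, 163.1]), -79.2)
top all (array([531.6, -32.6]), array([375.3, 261.2]), -0.9)
top probe 105 (array([ 409. , -301.3]), array([23.4, 20.1]), -89.9) 0.1497702445287259
top stand 421 (array([ 410. , -299.3]), array([68.4, 67.8]), 85.6)
scene lip 593 (array([517.9, -25.6]), array([254.1, 172.7]), -78.9)
scene all (array([491.9, -32.1]), array([294.9, 263.6]), 1.1)
scene probe 110 (array([ 409.5, -301.5]), array([28.2, 24.6]), -0.6) 0.1493357271059239
scene stand 225 (array([ 411. , -298.6]), array([73. , 70.5]), -3.7)
```

View pics/crop0.png

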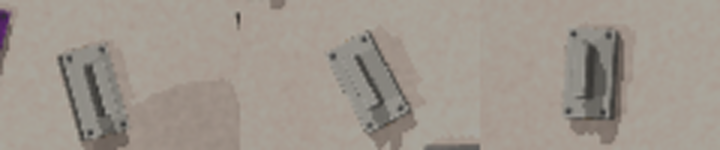

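All three crops show bare grey metal modules with a fin, and none is purple. Next is a move planner that prints the rows for me to send.

```bash
cat >> h.py <<'E'
import json,os
def Rd(yaw): return R.from_euler("z",yaw)*R.from_euler("x",np.pi)
def plan(wps,fresh=False):
    """wps: (x,y,z,yaw_deg|None,grip,mm_per_row[,hold rows]); prints rows from the commanded pose"""
    o=ctrl.get_obs();p=np.array(o["tool_pos"]);r=R.from_rotvec(o["tool_rot"])
    if os.path.exists("cmd.json") and not fresh:
        c=json.load(open("cmd.json"));pc=np.array(c["p"]);rc=R.from_rotvec(c["r"])
        d=np.linalg.norm(pc-p)*1e3;a=np.degrees((rc.inv()*r).magnitude());print("lag mm %.1f deg %.2f"%(d,a))
        p,r=pc,rc
    rows=[]
    for w in wps:
        x,y,z,yaw,g,s=w[:6];t=np.array([x,y,z]);x0=r.as_matrix()[:,0];cur=np.arctan2(x0[1],x0[0])
        yw=cur if yaw is None else np.radians(yaw)
        dy=(yw-cur+np.pi)%(2*np.pi)-np.pi
        if abs(dy)>np.pi/2 and yaw is not None and len(w)<8: dy-=np.sign(dy)*np.pi
        rt=Rd(cur+dy);p0,r0=p,r;rv=(r0.inv()*rt).as_rotvec()
        n=int(np.ceil(max(np.linalg.norm(t-p)*1e3/s,np.abs(rv).max()/.095,1e-9)-1e-6))
        for i in range(1,n+1):
            pt=p0+(t-p0)*i/n; rr=r0*R.from_rotvec(rv*i/n)
            ds=np.round(r.inv().apply(pt-p)/.06,2);dr=np.round((r.inv()*rr).as_rotvec()/.1,2)
            rows.append([*ds,*dr,g]);p=p+r.apply(ds*.06);r=r*R.from_rotvec(dr*.1)
        for _ in range(w[6] if len(w)>6 else 0): rows.append([0]*6+[g])
    json.dump(dict(p=list(p),r=list(r.as_rotvec())),open("cmd.json","w"))
    for k in range(0,len(rows),20): print(len(rows[k:k+20]),"["+", ".join(("%.2f"%v).rstrip("0").rstrip(".").replace("-0","-0") if v else "0" for q in rows[k:k+20] for v in map(float,q))+"]")
    print("end",p.round(4),"rows",len(rows))
E
python3 - <<'E'
from h import *
o=ctrl.get_obs();print(o["t"],o["tool_pos"],R.from_rotvec(o["tool_rot"]).as_matrix().round(3))
plan([(.47,-.36,.23,13.6,85,55,1)],True)
E
```

```text
0.8 [ 0.26329298 -0.56683574  0.23132317] [[ 0.907  0.421  0.   ]
 [ 0.421 -0.907 -0.   ]
 [ 0.     0.    -1.   ]]
7 [0.76, -0.28, 0, 0, 0, 0.33, 85, 0.76, -0.3, 0.01, 0, 0, 0.33, 85, 0.74, -0.33, 0, 0, 0, 0.33, 85, 0.73, -0.36, 0, 0, 0, 0.33, 85, 0.72, -0.37, 0.01, 0, 0, 0.33, 85, 0.71, -0.4, 0, 0, 0, 0.32, 85, 0, 0, 0, 0, 0, 0, 85]
end [ 0.4703 -0.3601  0.2301] rows 7
```

{"method": "jog_arm", "body": {"commands": [0.76,-0.28,0,0,0,0.33,85,0.76,-0.3,0.01,0,0,0.33,85,0.74,-0.33,0,0,0,0.33,85,0.73,-0.36,0,0,0,0.33,85,0.72,-0.37,0.01,0,0,0.33,85,0.71,-0.4,0,0,0,0.32,85,0,0,0,0,0,0,85]}}

```text
t: 1.68
tool_pos: [0.472, -0.3579, 0.2302]
tool_rot: [-3.118, -0.38, -0.001]
contact_force: [0.1, -0.9, -0.0]
opening: 0.085
grip_force: 0.0
```

Run:
```python
from h import *
d=eyes.get_image("wrist");P=wpts(d);save("w1",d["image"],1.5)
np.savez("w1.npz",P=P);print(ctrl.get_obs()["tool_pos"],d["cam_to_world"].round(3),d["K"])
for n,c,r in (("A",(.551,-.359),.065),("st",(.41,-.299),.06)):
    print(n,rect(near(P,c,r,.028,.056)),rect(near(P,c,r,.008,.056)))
q=near(P,(.41,-.3),.05,.1,.2);print(rect(q),np.percentile(q[:,2],[50,90,99]));q=near(P,(.41,-.3),.06,.058,.07);print(rect(q))
b=near(P,(.53,-.02),.19,.034,.045);print("lip",len(b),rect(b))
plan([(.551,-.3589,.10,13.6,85,45),(.551,-.3589,.021,13.6,85,25,1)])
```

```text
[ 0.47099018 -0.35921752  0.23017334] [[ 0.24   0.924  0.299  0.548]
 [-0.971  0.228  0.073 -0.339]
 [-0.001 -0.307  0.952  0.372]
 [ 0.     0.     0.     1.   ]] [[297.31863964   0.         259.25351443]
 [  0.         297.31863964 191.49814381]
 [  0.           0.           1.        ]]
A (array([ 548.2, -358.3]), array([49. , 12.2]), 14.3) (array([ 548.9, -359.3]), array([84.2, 43. ]), 13.9)
st (array([ 441.2, -302.6]), array([67.2,  2.5]), 83.9) (array([ 440.8, -302.2]), array([67.8,  2.6]), 84.8)
(array([ 406.9, -301.7]), array([22.9, 22.9]), -87.6) [0.13473576 0.1426133  0.14527397]
(array([ 407.7, -299.3]), array([68.4, 68.1]), -4.5)
lip 2290 (array([521.1, -49.3]), array([205.4, 166.7]), -79.3)
lag mm 1.1 deg 0.17
9 [0.33, 0.07, 0.54, 0, 0, 0, 85, 0.33, 0.08, 0.54, 0, 0, 0, 85, 0.32, 0.07, 0.55, 0, 0, 0, 85, 0.33, 0.08, 0.54, 0, 0, 0, 85, 0, 0, 0.33, 0, 0, 0, 85, 0, 0, 0.33, 0, 0, 0, 85, 0, 0, 0.33, 0, 0, 0, 85, 0, 0, 0.33, 0, 0, 0, 85, 0, 0, 0, 0, 0, 0, 85]
end [ 0.5509 -0.3591  0.0207] rows 9
```

View pics/w1.png

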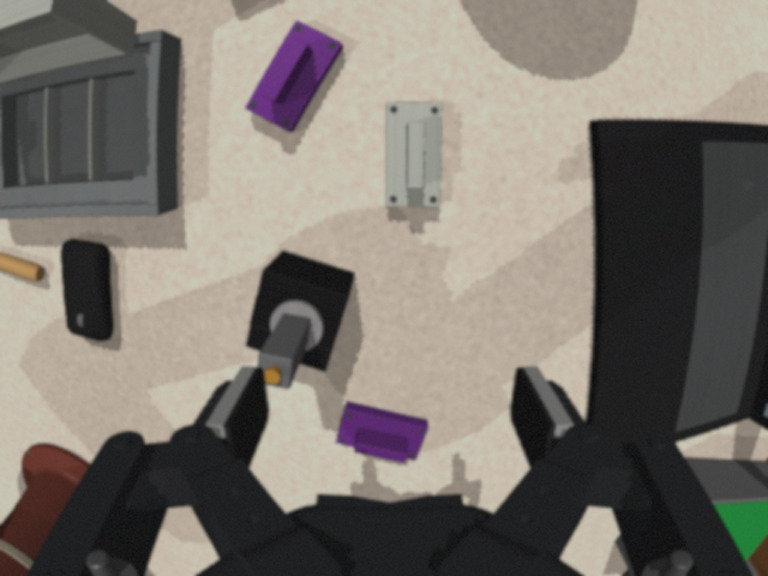

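The wrist view shows module A at (413,155), clear of the purple look-alike at (295,78), and the stand with the probe at (300,310). Now I'll descend and grip.

{"method": "jog_arm", "body": {"commands": [0.33,0.07,0.54,0,0,0,85,0.33,0.08,0.54,0,0,0,85,0.32,0.07,0.55,0,0,0,85,0.33,0.08,0.54,0,0,0,85,0,0,0.33,0,0,0,85,0,0,0.33,0,0,0,85,0,0,0.33,0,0,0,85,0,0,0.33,0,0,0,85,0,0,0,0,0,0,85]}}

```text
t: 2.85
tool_pos: [0.5494, -0.3581, 0.0183]
tool_rot: [-3.117, -0.372, 0.004]
contact_force: [-1.2, 0.5, 0.7]
opening: 0.0853
grip_force: 0.0
```

{"method": "jog_arm", "body": {"commands": [0,0,0,0,0,0,5,0,0,0,0,0,0,5,0,0,0,0,0,0,5,0,0,0,0,0,0,5,0,0,0,0,0,0,5,0,0,0,0,0,0,5,0,0,0,0,0,0,5,0,0,0,0,0,0,5], "newtons": 40}}

```text
t: 3.85
tool_pos: [0.5513, -0.3594, 0.0213]
tool_rot: [3.119, 0.373, 0.001]
contact_force: [0.4, -0.1, 3.9]
opening: 0.0109
grip_force: 39.8
```

Run:
```python
from h import *
P=np.load("w1.npz")["P"];f=np.load("f.npz")
# box fit: lip-top ring from known size
from scipy.optimize import minimize
for nm,Q in (("wrist",P),("top",f["top"]),("scene",f["scene"])):
    q=near(Q,(.52,-.026),.17,.036,.0445)[:,:2]
    def loc(v): 
        c,s=np.cos(v[2]),np.sin(v[2]);d=q-v[:2];return d@np.array([[c,-s],[s,c]])
    def cost(v):
        l=np.abs(loc(v)); # signed distance to ring 136x216 .. 156x236
        o=np.maximum(l[:,0]-.078,l[:,1]-.118);i=np.maximum(l[:,0]-.068,l[:,1]-.108)
        e=np.maximum(np.maximum(o,-i),0);return np.minimum(e,.006).sum()/len(q)
    best=min((minimize(cost,(x,y,np.radians(a)),method="Nelder-Mead",options=dict(initial_simplex=[(x,y,np.radians(a)),(x+.008,y,np.radians(a)),(x,y+.008,np.radians(a)),(x,y,np.radians(a+3))])) for x in (.512,.52,.528) for y in (-.033,-.025,-.017) for a in (9,11)),key=lambda r:r.fun)
    v=best.x;print(nm,len(q),v[:2].round(4),np.degrees(v[2]).round(2),best.fun*1e3)
```

```text
wrist 2031 [ 0.5151 -0.0343] 10.09 0.43478027132558333
top 865 [ 0.5169 -0.0338] 10.72 0.7062931229765466
scene 523 [ 0.5166 -0.0333] 10.54 1.383441791678793
```

```bash
cat >> h.py <<'E'
BOX=[.5163,-.0338,10.5]
def bw(x,y):
    a=np.radians(BOX[2]);return BOX[0]+x*np.cos(a)-y*np.sin(a),BOX[1]+x*np.sin(a)+y*np.cos(a)
E
python3 - <<'E'
from h import *
x,y=bw(-.0,-.06);x1,y1=bw(-.07,-.04)
plan([(.551,-.359,.14,13.6,5,45),(x1,y1,.15,BOX[2],5,50,2)])
E
```

```text
lag mm 0.7 deg 0.06
11 [0, 0, -0.66, 0, 0, 0, 5, 0, 0, -0.67, 0, 0, 0, 5, 0, 0, -0.66, 0, 0, 0, 5, -0.08, -0.8, -0.03, 0, 0, 0.09, 5, -0.09, -0.8, -0.02, 0, 0, 0.09, 5, -0.09, -0.8, -0.03, 0, 0, 0.09, 5, -0.11, -0.8, -0.03, 0, 0, 0.09, 5, -0.11, -0.79, -0.03, 0, 0, 0.09, 5, -0.11, -0.8, -0.02, 0, 0, 0.1, 5, 0, 0, 0, 0, 0, 0, 5, 0, 0, 0, 0, 0, 0, 5]
end [ 0.4549 -0.0859  0.1497] rows 11
```

{"method": "jog_arm", "body": {"commands": [0,0,-0.66,0,0,0,5,0,0,-0.67,0,0,0,5,0,0,-0.66,0,0,0,5,-0.08,-0.8,-0.03,0,0,0.09,5,-0.09,-0.8,-0.02,0,0,0.09,5,-0.09,-0.8,-0.03,0,0,0.09,5,-0.11,-0.8,-0.03,0,0,0.09,5,-0.11,-0.79,-0.03,0,0,0.09,5,-0.11,-0.8,-0.02,0,0,0.1,5,0,0,0,0,0,0,5,0,0,0,0,0,0,5]}}

```text
t: 5.22
tool_pos: [0.4545, -0.0859, 0.149]
tool_rot: [3.128, 0.287, -0.001]
contact_force: [0.3, 0.1, -1.8]
opening: 0.0111
grip_force: 39.6
```

Run:
```python
from h import *
d=eyes.get_image("wrist");P=wpts(d);save("w2",d["image"],1.5);np.savez("w2.npz",P=P)
from scipy.optimize import minimize
q3=near(P,BOX[:2],.17,.030,.046);print(np.histogram(q3[:,2],bins=np.arange(.030,.047,.002)))
q=near(P,BOX[:2],.17,.036,.0445)[:,:2]
def cost(v):
    c,s=np.cos(v[2]),np.sin(v[2]);l=np.abs((q-v[:2])@np.array([[c,-s],[s,c]]))
    o=np.maximum(l[:,0]-.078,l[:,1]-.118);i=np.maximum(l[:,0]-.068,l[:,1]-.108)
    return np.minimum(np.maximum(np.maximum(o,-i),0),.006).mean()
v0=np.array([.516,-.034,np.radians(10.4)])
b=min((minimize(cost,v0+k,method="Nelder-Mead",options=dict(initial_simplex=v0+k+np.array([(0,0,0),(.006,0,0),(0,.006,0),(0,0,.04)]))) for k in np.random.default_rng(0).normal(size=(20,3))*[.004,.004,.02]),key=lambda r:r.fun)
print(len(q),b.x[:2].round(4),np.degrees(b.x[2]).round(2),b.fun*1e3)
```

```text
(array([ 620,  342,  321, 1315, 4129,  182,  576, 3322]), array([0.03 , 0.032, 0.034, 0.036, 0.038, 0.04 , 0.042, 0.044, 0.046]))
6819 [ 0.5161 -0.0332] 10.9 0.8200755899186256
```

View pics/w2.png

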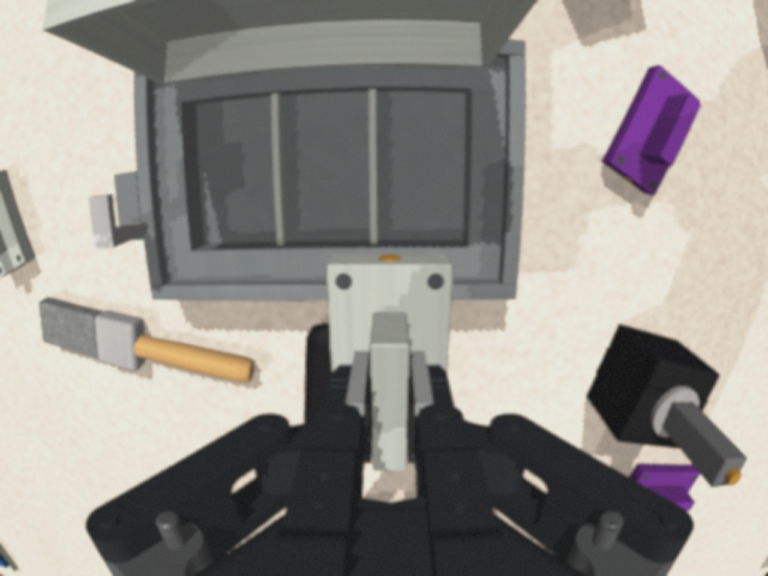

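The wrist view shows the empty bays at (240,170), (325,165) and (420,165), the catch at (120,205), and module A held level at (390,330). Next I place it in the right bay and look at the rest.

```bash
sed -i 's/^BOX=.*/BOX=[.5163,-.0335,10.7]/' h.py
python3 - <<'E'
from h import *
x,y=bw(-.0,-.06)
plan([(x,y,.11,BOX[2],5,45),(x,y,.05,BOX[2],5,30),(x,y,.028,BOX[2],5,8,2),(x,y,.028,BOX[2],25,8,4),(x,y,.13,BOX[2],25,40)])
E
```

```text
lag mm 0.7 deg 0.05
18 [0.58, 0.16, 0.33, 0, 0, -0.02, 5, 0.59, 0.17, 0.33, 0, 0, -0.02, 5, 0, 0, 0.33, 0, 0, 0, 5, 0, 0, 0.34, 0, 0, 0, 5, 0, 0, 0.33, 0, 0, 0, 5, 0, 0, 0.12, 0, 0, 0, 5, 0, 0, 0.13, 0, 0, 0, 5, 0, 0, 0.12, 0, 0, 0, 5, 0, 0, 0, 0, 0, 0, 5, 0, 0, 0, 0, 0, 0, 5, 0, 0, 0, 0, 0, 0, 25, 0, 0, 0, 0, 0, 0, 25, 0, 0, 0, 0, 0, 0, 25, 0, 0, 0, 0, 0, 0, 25, 0, 0, 0, 0, 0, 0, 25, 0, 0, -0.57, 0, 0, 0, 25, 0, 0, -0.56, 0, 0, 0, 25, 0, 0, -0.57, 0, 0, 0, 25]
end [ 0.5276 -0.0925  0.1299] rows 18
```

{"method": "jog_arm", "body": {"commands": [0.58,0.16,0.33,0,0,-0.02,5,0.59,0.17,0.33,0,0,-0.02,5,0,0,0.33,0,0,0,5,0,0,0.34,0,0,0,5,0,0,0.33,0,0,0,5,0,0,0.12,0,0,0,5,0,0,0.13,0,0,0,5,0,0,0.12,0,0,0,5,0,0,0,0,0,0,5,0,0,0,0,0,0,5]}}

```text
t: 6.52
tool_pos: [0.5278, -0.0925, 0.0283]
tool_rot: [3.128, 0.293, 0.001]
contact_force: [0.2, -0.4, -1.3]
opening: 0.0109
grip_force: 39.7
```

{"method": "jog_arm", "body": {"commands": [0,0,0,0,0,0,25,0,0,0,0,0,0,25,0,0,0,0,0,0,25,0,0,0,0,0,0,25,0,0,0,0,0,0,25,0,0,-0.57,0,0,0,25,0,0,-0.56,0,0,0,25,0,0,-0.57,0,0,0,25]}}

```text
t: 7.52
tool_pos: [0.5273, -0.0925, 0.1308]
tool_rot: [-3.128, -0.293, 0.0]
contact_force: [0.1, 0.3, 0.0]
opening: 0.0249
grip_force: 0.0
```

Run:
```python
from h import *
f=eyes.get_image("top");P=pts(f)
for n,c in dict(B=(.4395,.2515),C=(.574,.3535)).items(): print(n,rect(near(P,c,.08,.028,.056)))
x,y=bw(0,-.06);q=near(P,(x,y),.04,.04,.056);print(rect(q),np.round([x,y],3),np.percentile(q[:,2],90))
plan([(.47,.10,.17,20,60,55),(.4396,.2516,.12,28.3,60,50),(.4396,.2516,.0207,28.3,45,25,1)])
```

```text
B (array([439.6, 251.6]), array([49. , 12.7]), 29.7)
C (array([573.6, 353.2]), array([49.5, 14.4]), -5.0)
(array([509.5, -96.7]), array([13.2, 11. ]), 1.4) [ 0.527 -0.092] 0.05230806568402217
lag mm 7.2 deg 0.48
13 [-0.09, -0.83, -0.17, 0, 0, -0.41, 60, -0.05, -0.84, -0.16, 0, 0, -0.4, 60, -0.02, -0.84, -0.17, 0, 0, -0.41, 60, 0.02, -0.83, -0.17, 0, 0, -0.4, 60, 0.1, -0.64, 0.21, 0, 0, -0.36, 60, 0.12, -0.63, 0.21, 0, 0, -0.37, 60, 0.14, -0.63, 0.21, 0, 0, -0.36, 60, 0.16, -0.62, 0.21, 0, 0, -0.36, 60, 0, 0, 0.41, 0, 0, 0, 45, 0, 0, 0.42, 0, 0, 0, 45, 0, 0, 0.41, 0, 0, 0, 45, 0, 0, 0.41, 0, 0, 0, 45, 0, 0, 0, 0, 0, 0, 45]
end [0.4396 0.2513 0.0207] rows 13
```

{"method": "jog_arm", "body": {"commands": [-0.09,-0.83,-0.17,0,0,-0.41,60,-0.05,-0.84,-0.16,0,0,-0.4,60,-0.02,-0.84,-0.17,0,0,-0.41,60,0.02,-0.83,-0.17,0,0,-0.4,60,0.1,-0.64,0.21,0,0,-0.36,60,0.12,-0.63,0.21,0,0,-0.37,60,0.14,-0.63,0.21,0,0,-0.36,60,0.16,-0.62,0.21,0,0,-0.36,60,0,0,0,0,0,0,45]}}

```text
t: 8.7
tool_pos: [0.4379, 0.2528, 0.1181]
tool_rot: [3.045, 0.773, -0.004]
contact_force: [-0.2, 0.1, 0.5]
opening: 0.0451
grip_force: 0.0
```

Run:
```python
from h import *
d=eyes.get_image("wrist");P=wpts(d);o=ctrl.get_obs();print(o["tool_pos"],R.from_rotvec(o["tool_rot"]).as_matrix()[:,0])
for n,c in dict(B=(.4395,.2515),C=(.574,.3535)).items(): print(n,rect(near(P,c,.08,.028,.056)),rect(near(P,c,.065,.008,.056)))
```

```text
[0.43875481 0.25188614 0.11879574] [ 0.87954371  0.47581521 -0.00165706]
B (array([437.6, 252.7]), array([50.5, 12. ]), 28.3) (array([438., 253.]), array([85.2, 44.3]), 28.7)
C (array([556.3, 354.6]), array([20. , 12.5]), -1.8) (array([555.8, 354.7]), array([54.2, 44.4]), -2.9)
```

Still at B. Grip it and lift.

{"method": "jog_arm", "body": {"commands": [0,0,0.41,0,0,0,45,0,0,0.42,0,0,0,45,0,0,0.41,0,0,0,45,0,0,0.41,0,0,0,45,0,0,0,0,0,0,45,0,0,0,0,0,0,5,0,0,0,0,0,0,5,0,0,0,0,0,0,5,0,0,0,0,0,0,5,0,0,0,0,0,0,5]}}

```text
t: 10.0
tool_pos: [0.441, 0.2518, 0.0225]
tool_rot: [3.046, 0.768, 0.005]
contact_force: [0.5, -2.1, 6.6]
opening: 0.0111
grip_force: 40.7
```

Run:
```python
from h import *
o=ctrl.get_obs();print(o["opening"],o["grip_force"])
x,y=bw(0,0)
plan([(.4396,.2516,.13,28.3,5,45),(x-.02,y+.03,.14,BOX[2],5,50),(x,y,.11,BOX[2],5,40,1),(x,y,.05,BOX[2],5,30),(x,y,.028,BOX[2],5,8,2)])
plan([(x,y,.028,BOX[2],25,8,4),(x,y,.13,BOX[2],25,40),(.53,.17,.18,0,45,55),(.5738,.3533,.12,-3.3,45,55,1)])
```

```text
0.011082015152205922 40.693702697753906
lag mm 2.4 deg 0.18
20 [0, 0, -0.61, 0, 0, 0, 5, 0, 0, -0.6, 0, 0, 0, 5, 0, 0, -0.61, 0, 0, 0, 5, -0.2, 0.7, -0.03, 0, 0, 0.51, 5, -0.16, 0.71, -0.03, 0, 0, 0.51, 5, -0.12, 0.71, -0.02, 0, 0, 0.52, 5, -0.09, 0.72, -0.03, 0, 0, 0.51, 5, -0.05, 0.72, -0.03, 0, 0, 0.51, 5, -0.01, 0.73, -0.03, 0, 0, 0.51, 5, 0.12, 0.28, 0.25, 0, 0, 0, 5, 0.11, 0.27, 0.25, 0, 0, 0, 5, 0, 0, 0, 0, 0, 0, 5, 0, 0, 0.33, 0, 0, 0, 5, 0, 0, 0.34, 0, 0, 0, 5, 0, 0, 0.33, 0, 0, 0, 5, 0, 0, 0.12, 0, 0, 0, 5, 0, 0, 0.13, 0, 0, 0, 5, 0, 0, 0.12, 0, 0, 0, 5, 0, 0, 0, 0, 0, 0, 5, 0, 0, 0, 0, 0, 0, 5]
end [ 0.5163 -0.0334  0.0279] rows 20
lag mm 295.0 deg 17.60
17 [0, 0, 0, 0, 0, 0, 25, 0, 0, 0, 0, 0, 0, 25, 0, 0, 0, 0, 0, 0, 25, 0, 0, 0, 0, 0, 0, 25, 0, 0, 0, 0, 0, 0, 25, 0, 0, -0.57, 0, 0, 0, 25, 0, 0, -0.56, 0, 0, 0, 25, 0, 0, -0.57, 0, 0, 0, 25, 0.21, -0.82, -0.21, 0, 0, 0.47, 45, 0.18, -0.83, -0.21, 0, 0, 0.46, 45, 0.13, -0.84, -0.21, 0, 0, 0.47, 45, 0.1, -0.85, -0.2, 0, 0, 0.47, 45, 0.18, -0.76, 0.25, 0, 0, 0.14, 45, 0.17, -0.77, 0.25, 0, 0, 0.15, 45, 0.17, -0.77, 0.25, 0, 0, 0.14, 45, 0.15, -0.77, 0.25, 0, 0, 0.14, 45, 0, 0, 0, 0, 0, 0, 45]
end [0.5741 0.3535 0.1197] rows 17
```

{"method": "jog_arm", "body": {"commands": [0,0,-0.61,0,0,0,5,0,0,-0.6,0,0,0,5,0,0,-0.61,0,0,0,5,-0.2,0.7,-0.03,0,0,0.51,5,-0.16,0.71,-0.03,0,0,0.51,5,-0.12,0.71,-0.02,0,0,0.52,5,-0.09,0.72,-0.03,0,0,0.51,5,-0.05,0.72,-0.03,0,0,0.51,5,-0.01,0.73,-0.03,0,0,0.51,5,0.12,0.28,0.25,0,0,0,5,0.11,0.27,0.25,0,0,0,5,0,0,0,0,0,0,5,0,0,0.33,0,0,0,5,0,0,0.34,0,0,0,5,0,0,0.33,0,0,0,5,0,0,0.12,0,0,0,5,0,0,0.13,0,0,0,5,0,0,0.12,0,0,0,5,0,0,0,0,0,0,5,0,0,0,0,0,0,5]}}

```text
t: 12.5
tool_pos: [0.5168, -0.0335, 0.0284]
tool_rot: [3.128, 0.293, 0.002]
contact_force: [0.8, 0.7, -0.6]
opening: 0.0109
grip_force: 40.2
```

{"method": "jog_arm", "body": {"commands": [0,0,0,0,0,0,25,0,0,0,0,0,0,25,0,0,0,0,0,0,25,0,0,0,0,0,0,25,0,0,0,0,0,0,25,0,0,-0.57,0,0,0,25,0,0,-0.56,0,0,0,25,0,0,-0.57,0,0,0,25,0.21,-0.82,-0.21,0,0,0.47,45,0.18,-0.83,-0.21,0,0,0.46,45,0.13,-0.84,-0.21,0,0,0.47,45,0.1,-0.85,-0.2,0,0,0.47,45,0.18,-0.76,0.25,0,0,0.14,45,0.17,-0.77,0.25,0,0,0.15,45,0.17,-0.77,0.25,0,0,0.14,45,0.15,-0.77,0.25,0,0,0.14,45,0,0,0,0,0,0,45]}}

```text
t: 14.62
tool_pos: [0.573, 0.3557, 0.1171]
tool_rot: [3.139, -0.085, -0.005]
contact_force: [-0.6, -0.5, 0.4]
opening: 0.0449
grip_force: 0.0
```

Run:
```python
from h import *
d=eyes.get_image("wrist");P=wpts(d);o=ctrl.get_obs();print(o["tool_pos"])
c=(.574,.3535); print(rect(near(P,c,.08,.028,.056)),rect(near(P,c,.08,.008,.056)))
P=pts(eyes.get_image("top"));print(rect(near(P,c,.08,.028,.056)))
plan([(.5738,.3533,.0207,-3.3,45,25,1)])
```

```text
[0.57334392 0.35437405 0.11816518]
(array([572., 354.]), array([50.6, 12.1]), -3.0) (array([572.3, 354. ]), array([85.1, 44.2]), -2.8)
(array([563.5, 353. ]), array([29.2, 12.2]), -1.2)
lag mm 0.7 deg 0.09
5 [0, 0, 0.41, 0, 0, 0, 45, 0, 0, 0.42, 0, 0, 0, 45, 0, 0, 0.41, 0, 0, 0, 45, 0, 0, 0.41, 0, 0, 0, 45, 0, 0, 0, 0, 0, 0, 45]
end [0.5741 0.3535 0.0207] rows 5
```

{"method": "jog_arm", "body": {"commands": [0,0,0.41,0,0,0,45,0,0,0.42,0,0,0,45,0,0,0.41,0,0,0,45,0,0,0.41,0,0,0,45,0,0,0,0,0,0,45,0,0,0,0,0,0,5,0,0,0,0,0,0,5,0,0,0,0,0,0,5,0,0,0,0,0,0,5,0,0,0,0,0,0,5]}}

```text
t: 15.98
tool_pos: [0.5755, 0.3539, 0.0229]
tool_rot: [-3.139, 0.09, -0.005]
contact_force: [-0.3, -1.0, 7.0]
opening: 0.0109
grip_force: 41.4
```

Run:
```python
from h import *
o=ctrl.get_obs();print(o["opening"],o["grip_force"])
x,y=bw(0,.06);x1,y1=bw(-.06,.10)
plan([(.5738,.3533,.15,-3.3,5,45),(x1,y1,.15,BOX[2],5,50),(x,y,.11,BOX[2],5,40,1),(x,y,.05,BOX[2],5,30),(x,y,.028,BOX[2],5,8,2)])
x2,y2=bw(-.09,0)
plan([(x,y,.028,BOX[2],25,8,4),(x,y,.13,BOX[2],25,40),(x2,y2,.25,BOX[2],25,50,2)])
```

```text
0.01085878142842757 41.39613747596741
lag mm 2.7 deg 0.18
20 [0, 0, -0.72, 0, 0, 0, 5, 0, 0, -0.72, 0, 0, 0, 5, 0, 0, -0.71, 0, 0, 0, 5, -0.28, 0.73, 0, 0, 0, -0.35, 5, -0.31, 0.72, 0, 0, 0, -0.35, 5, -0.33, 0.71, 0, 0, 0, -0.35, 5, -0.35, 0.7, 0, 0, 0, -0.34, 5, -0.38, 0.69, 0, 0, 0, -0.35, 5, -0.41, 0.67, 0, 0, 0, -0.35, 5, -0.42, 0.65, 0, 0, 0, -0.35, 5, 0.33, 0.22, 0.22, 0, 0, 0, 5, 0.33, 0.23, 0.22, 0, 0, 0, 5, 0.34, 0.22, 0.22, 0, 0, 0, 5, 0, 0, 0, 0, 0, 0, 5, 0, 0, 0.33, 0, 0, 0, 5, 0, 0, 0.34, 0, 0, 0, 5, 0, 0, 0.33, 0, 0, 0, 5, 0, 0, 0.12, 0, 0, 0, 5, 0, 0, 0.13, 0, 0, 0, 5, 0, 0, 0.12, 0, 0, 0, 5]
2 [0, 0, 0, 0, 0, 0, 5, 0, 0, 0, 0, 0, 0, 5]
end [0.5054 0.0255 0.0279] rows 22
lag mm 335.8 deg 13.98
14 [0, 0, 0, 0, 0, 0, 25, 0, 0, 0, 0, 0, 0, 25, 0, 0, 0, 0, 0, 0, 25, 0, 0, 0, 0, 0, 0, 25, 0, 0, 0, 0, 0, 0, 25, 0, 0, -0.57, 0, 0, 0, 25, 0, 0, -0.56, 0, 0, 0, 25, 0, 0, -0.57, 0, 0, 0, 25, -0.38, 0.25, -0.5, 0, 0, 0, 25, -0.37, 0.25, -0.5, 0, 0, 0, 25, -0.38, 0.25, -0.5, 0, 0, 0, 25, -0.37, 0.25, -0.5, 0, 0, 0, 25, 0, 0, 0, 0, 0, 0, 25, 0, 0, 0, 0, 0, 0, 25]
end [ 0.4281 -0.0501  0.2499] rows 14
```

{"method": "jog_arm", "body": {"commands": [0,0,-0.72,0,0,0,5,0,0,-0.72,0,0,0,5,0,0,-0.71,0,0,0,5,-0.28,0.73,0,0,0,-0.35,5,-0.31,0.72,0,0,0,-0.35,5,-0.33,0.71,0,0,0,-0.35,5,-0.35,0.7,0,0,0,-0.34,5,-0.38,0.69,0,0,0,-0.35,5,-0.41,0.67,0,0,0,-0.35,5,-0.42,0.65,0,0,0,-0.35,5,0.33,0.22,0.22,0,0,0,5,0.33,0.23,0.22,0,0,0,5,0.34,0.22,0.22,0,0,0,5,0,0,0,0,0,0,5,0,0,0.33,0,0,0,5,0,0,0.34,0,0,0,5,0,0,0.33,0,0,0,5,0,0,0.12,0,0,0,5,0,0,0.13,0,0,0,5,0,0,0.12,0,0,0,5]}}

```text
t: 18.48
tool_pos: [0.5058, 0.0256, 0.0286]
tool_rot: [3.128, 0.293, 0.002]
contact_force: [-12.0, -0.7, 48.2]
opening: 0.0112
grip_force: 48.4
```

{"method": "jog_arm", "body": {"commands": [0,0,0,0,0,0,5,0,0,0,0,0,0,5,0,0,0,0,0,0,25,0,0,0,0,0,0,25,0,0,0,0,0,0,25,0,0,0,0,0,0,25,0,0,0,0,0,0,25,0,0,-0.57,0,0,0,25,0,0,-0.56,0,0,0,25,0,0,-0.57,0,0,0,25,-0.38,0.25,-0.5,0,0,0,25,-0.37,0.25,-0.5,0,0,0,25,-0.38,0.25,-0.5,0,0,0,25,-0.37,0.25,-0.5,0,0,0,25,0,0,0,0,0,0,25,0,0,0,0,0,0,25]}}

```text
t: 20.48
tool_pos: [0.428, -0.0498, 0.249]
tool_rot: [-3.127, -0.293, 0.001]
contact_force: [-0.4, -0.6, -0.2]
opening: 0.0251
grip_force: 0.0
```

Run:
```python
from h import *
d=eyes.get_image("wrist");P=wpts(d);o=ctrl.get_obs();print(o["tool_pos"]);save("w3",d["image"],1.5)
a=np.radians(BOX[2]);M=np.array([[np.cos(a),-np.sin(a)],[np.sin(a),np.cos(a)]])
for yb in (-.06,0,.06):
    q=near(P,bw(0,yb),.032,.04,.06);b=(q[:,:2]-BOX[:2])@M;print(yb,b.min(0).round(4),b.max(0).round(4),np.median(q[:,2]).round(4),rect(q))
# lid: points behind hinge, box-frame profile
q=P.reshape(-1,3);q=q[~np.isnan(q[:,0])];b=np.c_[(q[:,:2]-BOX[:2])@M,q[:,2]]
s=b[(abs(b[:,1])<.09)&(b[:,0]>.05)&(b[:,0]<.14)&(b[:,2]>.05)&(b[:,2]<.2)]
for z0 in np.arange(.05,.17,.01):
    k=s[abs(s[:,2]-z0)<.005]
    if len(k): print(z0.round(2),len(k),np.percentile(k[:,0],[5,50,95]).round(3))
T=pts(eyes.get_image("top")).reshape(-1,3);T=T[~np.isnan(T[:,0])];b=np.c_[(T[:,:2]-BOX[:2])@M,T[:,2]]
s=b[(abs(b[:,1])<.1)&(b[:,0]>.05)&(b[:,0]<.14)&(b[:,2]>.10)&(b[:,2]<.2)];print("top",np.percentile(s[:,2],[50,99]),np.percentile(s[s[:,2]>.145][:,0],[1,99]))
```

```text
[ 0.42777186 -0.04960532  0.24837217]
-0.06 [-0.0273 -0.0664] [ 0.0221 -0.0534] 0.0484 (array([524.9, -92.7]), array([49.4, 12.9]), 10.4)
0 [-0.0269 -0.0058] [0.0229 0.0056] 0.0487 (array([514.3, -34. ]), array([49.8, 11.4]), 10.7)
0.06 [-0.0276  0.0533] [0.0228 0.0664] 0.0486 (array([502.9,  24.9]), array([50.4, 13. ]), 10.3)
0.05 267 [0.073 0.082 0.083]
0.06 594 [0.07  0.083 0.084]
0.07 662 [0.073 0.084 0.085]
0.08 694 [0.079 0.086 0.087]
0.09 282 [0.065 0.086 0.087]
0.1 50 [0.064 0.074 0.081]
0.11 50 [0.064 0.072 0.078]
0.12 44 [0.064 0.07  0.075]
0.13 28 [0.065 0.07  0.074]
0.14 13 [0.067 0.068 0.07 ]
0.15 1766 [0.068 0.07  0.076]
top [0.1493766  0.15474311] [0.07042836 0.10108591]
```

View pics/w3.png

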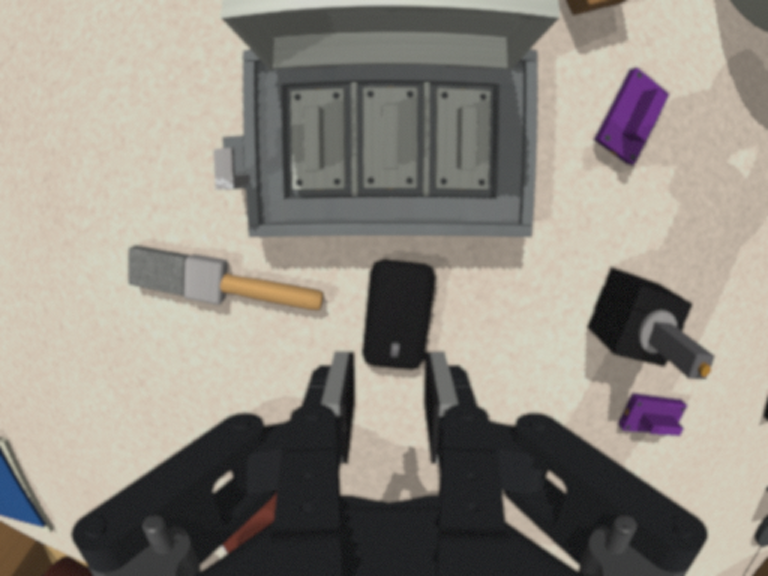

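The view shows all three modules flat, fins up, in bays at (317,140), (390,138) and (463,138). Next I shut the lid with closed fingers from behind, on the right side of the handle.

```bash
sed -i 's/^BOX=.*/BOX=[.5168,-.0335,10.6]/' h.py
python3 - <<'E'
from h import *
Y=-.066;a=BOX[2]
w=[(*bw(.0,Y),.26,a,0,50),(*bw(.15,Y),.26,a,0,50),(*bw(.15,Y),.125,a,0,40,1)]
for th in np.linspace(1.75,0,31):
    d=.004 if th>1.7 else -.002
    rx,rz=-.095,.026+d;x=rx*np.cos(th)+rz*np.sin(th);z=-rx*np.sin(th)+rz*np.cos(th)
    w.append((*bw(.062+x+.012,Y),.036+z,a,0,12))
plan(w+[(*bw(.062-.095+.012,Y),.058,a,0,5,2)])
E
```

```text
lag mm 1.9 deg 0.17
20 [0.5, 0.37, -0.06, 0, 0, 0.01, 0, 0.5, 0.36, -0.05, 0, 0, 0, 0, 0.5, 0.37, -0.06, 0, 0, 0.01, 0, 0.63, 0, 0, 0, 0, 0, 0, 0.62, 0, 0, 0, 0, 0, 0, 0.63, 0, 0, 0, 0, 0, 0, 0.62, 0, 0, 0, 0, 0, 0, 0, 0, 0.56, 0, 0, 0, 0, 0, 0, 0.57, 0, 0, 0, 0, 0, 0, 0.56, 0, 0, 0, 0, 0, 0, 0.56, 0, 0, 0, 0, 0, 0, 0, 0, 0, 0, 0, -0.16, 0, 0.01, 0, 0, 0, 0, -0.17, 0, 0, 0, 0, 0, 0, -0.16, 0, 0.01, 0, 0, 0, 0, -0.19, 0, -0.06, 0, 0, 0, 0, -0.09, 0, -0.03, 0, 0, 0, 0, -0.09, 0, -0.03, 0, 0, 0, 0, -0.09, 0, -0.02, 0, 0, 0, 0, -0.09, 0, -0.01, 0, 0, 0, 0]
20 [-0.1, 0, -0.01, 0, 0, 0, 0, -0.09, 0, -0.01, 0, 0, 0, 0, -0.1, 0, 0, 0, 0, 0, 0, -0.09, 0, 0.01, 0, 0, 0, 0, -0.1, 0, 0.01, 0, 0, 0, 0, -0.09, 0, 0.02, 0, 0, 0, 0, -0.09, 0, 0.02, 0, 0, 0, 0, -0.1, 0, 0.03, 0, 0, 0, 0, -0.08, 0, 0.03, 0, 0, 0, 0, -0.09, 0, 0.04, 0, 0, 0, 0, -0.09, 0, 0.05, 0, 0, 0, 0, -0.08, 0, 0.05, 0, 0, 0, 0, -0.08, 0, 0.05, 0, 0, 0, 0, -0.07, 0, 0.06, 0, 0, 0, 0, -0.07, 0, 0.06, 0, 0, 0, 0, -0.07, 0, 0.07, 0, 0, 0, 0, -0.07, 0, 0.07, 0, 0, 0, 0, -0.06, 0, 0.07, 0, 0, 0, 0, -0.05, 0, 0.08, 0, 0, 0, 0, -0.05, 0, 0.08, 0, 0, 0, 0]
8 [-0.05, 0, 0.08, 0, 0, 0, 0, -0.04, 0, 0.09, 0, 0, 0, 0, -0.04, 0, 0.08, 0, 0, 0, 0, -0.03, 0, 0.09, 0, 0, 0, 0, -0.03, 0, 0.1, 0, 0, 0, 0, 0, 0, 0.03, 0, 0, 0, 0, 0, 0, 0, 0, 0, 0, 0, 0, 0, 0, 0, 0, 0, 0]
end [ 0.5081 -0.1022  0.0579] rows 48
```

{"method": "jog_arm", "body": {"commands": [0.5,0.37,-0.06,0,0,0.01,0,0.5,0.36,-0.05,0,0,0,0,0.5,0.37,-0.06,0,0,0.01,0,0.63,0,0,0,0,0,0,0.62,0,0,0,0,0,0,0.63,0,0,0,0,0,0,0.62,0,0,0,0,0,0,0,0,0.56,0,0,0,0,0,0,0.57,0,0,0,0,0,0,0.56,0,0,0,0,0,0,0.56,0,0,0,0,0,0,0,0,0,0,0,-0.16,0,0.01,0,0,0,0,-0.17,0,0,0,0,0,0,-0.16,0,0.01,0,0,0,0,-0.19,0,-0.06,0,0,0,0,-0.09,0,-0.03,0,0,0,0,-0.09,0,-0.03,0,0,0,0,-0.09,0,-0.02,0,0,0,0,-0.09,0,-0.01,0,0,0,0]}}

```text
t: 23.08
tool_pos: [0.6154, -0.0823, 0.1337]
tool_rot: [3.128, 0.29, 0.003]
contact_force: [4.2, 0.6, 0.3]
opening: -0.0002
grip_force: 2.1
```

{"method": "jog_arm", "body": {"commands": [-0.1,0,-0.01,0,0,0,0,-0.09,0,-0.01,0,0,0,0,-0.1,0,0,0,0,0,0,-0.09,0,0.01,0,0,0,0,-0.1,0,0.01,0,0,0,0,-0.09,0,0.02,0,0,0,0,-0.09,0,0.02,0,0,0,0,-0.1,0,0.03,0,0,0,0,-0.08,0,0.03,0,0,0,0,-0.09,0,0.04,0,0,0,0,-0.09,0,0.05,0,0,0,0,-0.08,0,0.05,0,0,0,0,-0.08,0,0.05,0,0,0,0,-0.07,0,0.06,0,0,0,0,-0.07,0,0.06,0,0,0,0,-0.07,0,0.07,0,0,0,0,-0.07,0,0.07,0,0,0,0,-0.06,0,0.07,0,0,0,0,-0.05,0,0.08,0,0,0,0,-0.05,0,0.08,0,0,0,0]}}

```text
t: 25.58
tool_pos: [0.5189, -0.1001, 0.0856]
tool_rot: [-3.128, -0.29, 0.001]
contact_force: [-2.0, 0.0, 2.7]
opening: 0.0001
grip_force: 1.0
```

{"method": "jog_arm", "body": {"commands": [-0.05,0,0.08,0,0,0,0,-0.04,0,0.09,0,0,0,0,-0.04,0,0.08,0,0,0,0,-0.03,0,0.09,0,0,0,0,-0.03,0,0.1,0,0,0,0,0,0,0.03,0,0,0,0,0,0,0,0,0,0,0,0,0,0,0,0,0,0]}}

```text
t: 26.58
tool_pos: [0.5088, -0.1021, 0.0619]
tool_rot: [-3.128, -0.29, 0.001]
contact_force: [-12.2, 4.0, 24.0]
opening: -0.0001
grip_force: 12.4
```

Run:
```python
from h import *
plan([(*bw(-.03,-.066),.12,BOX[2],0,25),(*bw(-.10,-.02),.24,BOX[2]+0,40,45,2)])
```

```text
lag mm 4.0 deg 0.06
9 [-0.05, 0, -0.34, 0, 0, 0, 0, -0.05, 0, -0.35, 0, 0, 0, 0, -0.05, 0, -0.34, 0, 0, 0, 0, -0.29, -0.19, -0.5, 0, 0, 0, 40, -0.29, -0.19, -0.5, 0, 0, 0, 40, -0.29, -0.19, -0.5, 0, 0, 0, 40, -0.29, -0.2, -0.5, 0, 0, 0, 40, 0, 0, 0, 0, 0, 0, 40, 0, 0, 0, 0, 0, 0, 40]
end [ 0.4223 -0.0712  0.2397] rows 9
```

The tip stopped at z = 0.0619 against 24 N, which is the lid's shut height. Next I look at the lid and hook.

{"method": "jog_arm", "body": {"commands": [-0.05,0,-0.34,0,0,0,0,-0.05,0,-0.35,0,0,0,0,-0.05,0,-0.34,0,0,0,0,-0.29,-0.19,-0.5,0,0,0,40,-0.29,-0.19,-0.5,0,0,0,40,-0.29,-0.19,-0.5,0,0,0,40,-0.29,-0.2,-0.5,0,0,0,40,0,0,0,0,0,0,40,0,0,0,0,0,0,40]}}

```text
t: 27.7
tool_pos: [0.4223, -0.0712, 0.2385]
tool_rot: [-3.128, -0.29, 0.001]
contact_force: [0.1, -0.5, 0.4]
opening: 0.04
grip_force: 0.0
```

Run:
```python
from h import *
d=eyes.get_image("wrist");P=wpts(d);save("w4",d["image"],1.5);t=eyes.get_image("top");T=pts(t)
a=np.radians(BOX[2]);M=np.array([[np.cos(a),-np.sin(a)],[np.sin(a),np.cos(a)]])
for nm,Q in (("w",P),("t",T)):
    q=near(Q,BOX[:2],.2,.02,.12);b=np.c_[(q[:,:2]-BOX[:2])@M,q[:,2]]
    k=b[(b[:,2]>.085)&(b[:,1]>.04)];print(nm,"knob",len(k),k.min(0).round(4),k.max(0).round(4))
    k=b[(b[:,2]>.075)&(abs(b[:,1])<.045)&(abs(b[:,0]+.03)<.03)];print("handle",k.min(0).round(4),k.max(0).round(4))
    k=b[(b[:,2]>.055)&(b[:,2]<.066)&(abs(b[:,1])<.1)&(abs(b[:,0])<.06)];print("lid",np.percentile(k,[.5,99.5],axis=0).round(4))
    for s in (-.04,.045): print("z at",s,np.median(k[abs(k[:,0]-s)<.006][:,2]).round(4))
    k=b[(b[:,2]>.036)&(b[:,2]<.0445)&(abs(b[:,1])<.125)&(abs(b[:,0])<.085)];print("lip",np.percentile(k,[.3,99.7],axis=0).round(4))
    k=b[(b[:,2]>.025)&(b[:,2]<.034)&(abs(b[:,1])<.108)&(b[:,0]<-.05)&(b[:,0]>-.07)];print("front floor",len(k),np.percentile(k,[1,50,99],axis=0).round(4) if len(k) else "")
```

```text
w knob 205 [0.0069 0.0545 0.085 ] [0.0221 0.0702 0.0934]
handle [-0.0409 -0.0343  0.0751] [-0.0271  0.0339  0.0808]
lid [[-0.0574 -0.0927  0.0588]
 [ 0.0494  0.0929  0.0631]]
z at -0.04 0.0607
z at 0.045 0.0607
lip [[-0.0819 -0.1175  0.0362]
 [ 0.0738  0.1242  0.0438]]
front floor 1334 [[-0.0699 -0.1076  0.027 ]
 [-0.0655 -0.0048  0.0287]
 [-0.0519  0.1075  0.0318]]
t knob 29 [0.0102 0.055  0.0866] [0.0241 0.0687 0.0966]
handle [-0.0381  0.0209  0.0768] [-0.0247  0.0337  0.0832]
lid [[-0.0545 -0.0937  0.0564]
 [ 0.0522  0.0928  0.0658]]
z at -0.04 0.062
z at 0.045 0.0619
lip [[-0.0794 -0.1183  0.0361]
 [ 0.0767  0.1229  0.0445]]
front floor 131 [[-0.0693  0.0387  0.0258]
 [-0.0617  0.0764  0.0298]
 [-0.0514  0.1068  0.0335]]
```

View pics/w4.png

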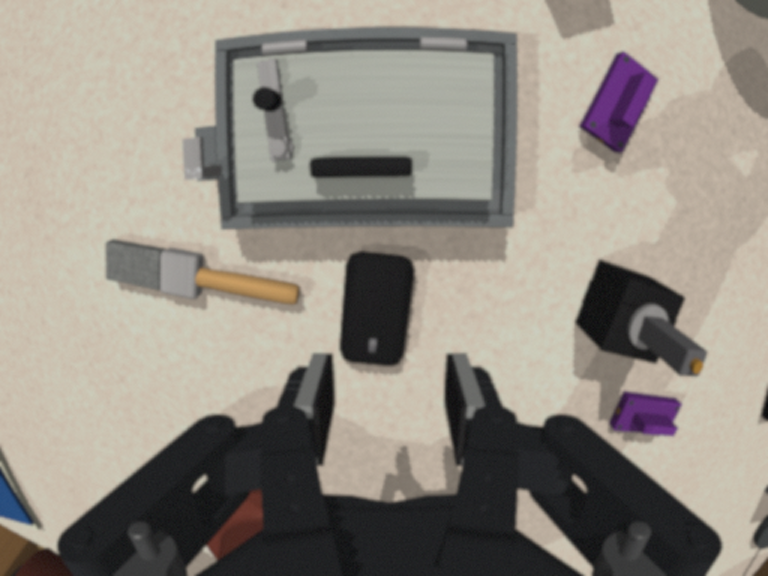

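The lid is shut flush, with its edges in line and z even front and rear. The hook arm points rearward with its knob at (267,98), and the catch is at (190,158).

```bash
sed -i 's/^BOX=.*/BOX=[.5152,-.0338,10.7]/' h.py
python3 - <<'E'
from h import *
o=ctrl.get_obs();print(np.round(o["q"],2),o["t"])
t=eyes.get_image("top");T=pts(t);d=eyes.get_image("wrist");P=wpts(d)
for Q in (T,P):
    print("lid",rect(near(Q,bw(0,0),.125,.05,.0665)))
    print("stand",rect(near(Q,(.41,-.299),.06,.058,.0675)),"probe",rect(near(Q,(.41,-.3),.03,.08,.142)),rect(near(Q,(.41,-.3),.03,.13,.142)))
plan([(*bw(.0185,.0615),.16,BOX[2]-90,40,45,1)])
E
```

```text
[-0.34 -0.45  2.04  0.    1.56  1.04] 27.8
lid (array([513.2, -21.1]), array([214.9, 108.2]), -79.0)
stand (array([ 410. , -298.9]), array([68.3, 67.8]), 85.7) probe (array([ 409.2, -301.5]), array([23. , 20.7]), -89.2) (array([ 408.9, -301.8]), array([22.7, 19.8]), 89.5)
lid (array([511. , -23.8]), array([209.1, 108.4]), -79.0)
stand (array([ 407.4, -299.4]), array([70.7, 68.7]), 85.6) probe (array([ 406.7, -300.7]), array([23.7, 22.2]), -86.5) (array([ 406.5, -300.8]), array([23.1, 22. ]), -87.8)
lag mm 1.7 deg 0.17
18 [0.11, -0.08, 0.08, 0, 0, 0.92, 40, 0.11, -0.09, 0.08, 0, 0, 0.93, 40, 0.1, -0.1, 0.07, 0, 0, 0.92, 40, 0.09, -0.11, 0.08, 0, 0, 0.92, 40, 0.07, -0.11, 0.08, 0, 0, 0.92, 40, 0.07, -0.12, 0.08, 0, 0, 0.93, 40, 0.06, -0.13, 0.08, 0, 0, 0.92, 40, 0.04, -0.13, 0.08, 0, 0, 0.92, 40, 0.03, -0.14, 0.07, 0, 0, 0.93, 40, 0.02, -0.14, 0.08, 0, 0, 0.92, 40, 0, -0.14, 0.08, 0, 0, 0.92, 40, 0, -0.14, 0.08, 0, 0, 0.92, 40, -0.02, -0.13, 0.08, 0, 0, 0.93, 40, -0.04, -0.14, 0.07, 0, 0, 0.92, 40, -0.04, -0.13, 0.08, 0, 0, 0.92, 40, -0.06, -0.13, 0.08, 0, 0, 0.93, 40, -0.07, -0.12, 0.08, 0, 0, 0.92, 40, 0, 0, 0, 0, 0, 0, 40]
end [0.5219 0.0302 0.1599] rows 18
```

```bash
sed -i 's/^BOX=.*/BOX=[.5152,-.0338,10.8]/' h.py
python3 - <<'E'
from h import *
plan([(*bw(.0185,.0615),.16,BOX[2]+89.8,40,45,1),(*bw(.0185,.0615),.09,BOX[2]+89.8,40,35),(*bw(.0185,.0615),.075,BOX[2]+89.8,40,15,1)],True)
w=[]
for f in np.linspace(.1,np.pi/2+.03,26)[1:]: w.append((*bw(-.015+.034*np.cos(f),.058+.034*np.sin(f)),.075,None,8,5))
plan(w+[(*w[-1][:3],None,8,5,1)])
E
```

```text
20 [0.11, -0.08, 0.08, 0, 0, 0.92, 40, 0.11, -0.09, 0.07, 0, 0, 0.93, 40, 0.1, -0.1, 0.08, 0, 0.01, 0.92, 40, 0.09, -0.11, 0.08, 0, 0, 0.93, 40, 0.08, -0.11, 0.07, 0, 0, 0.92, 40, 0.06, -0.12, 0.08, 0, 0, 0.92, 40, 0.06, -0.13, 0.07, 0, 0, 0.93, 40, 0.04, -0.13, 0.08, 0, 0, 0.92, 40, 0.03, -0.14, 0.08, 0, 0.01, 0.92, 40, 0.02, -0.14, 0.07, 0, 0, 0.93, 40, 0.01, -0.14, 0.08, 0, 0, 0.92, 40, -0.01, -0.14, 0.08, 0, 0, 0.93, 40, -0.02, -0.14, 0.07, 0.01, 0, 0.92, 40, -0.03, -0.13, 0.08, 0, 0, 0.92, 40, -0.05, -0.13, 0.08, 0, 0.01, 0.93, 40, -0.06, -0.13, 0.07, 0, 0, 0.92, 40, -0.06, -0.12, 0.08, 0, 0, 0.92, 40, 0, 0, 0, 0, 0, 0, 40, 0, 0, 0.58, 0, 0, 0, 40, 0, 0, 0.59, 0, 0, 0, 40]
2 [0, 0, 0.25, 0, 0, 0, 40, 0, 0, 0, 0, 0, 0, 40]
end [0.5219 0.0298 0.0748] rows 22
lag mm 216.4 deg 89.95
20 [-0.04, 0, 0, 0, 0, 0, 8, -0.03, 0.01, 0, 0, 0, 0, 8, -0.03, 0, 0, 0, 0, 0, 8, -0.04, 0.01, 0, 0, 0, 0, 8, -0.03, 0.02, 0, 0, 0, 0, 8, -0.03, 0.01, 0, 0, 0, 0, 8, -0.03, 0.02, 0, 0, 0, 0, 8, -0.03, 0.02, 0, 0, 0, 0, 8, -0.02, 0.01, 0, 0, 0, 0, 8, -0.03, 0.03, 0, 0, 0, 0, 8, -0.03, 0.02, 0, 0, 0, 0, 8, -0.02, 0.02, 0, 0, 0, 0, 8, -0.02, 0.03, 0, 0, 0, 0, 8, -0.02, 0.03, 0, 0, 0, 0, 8, -0.02, 0.02, 0, 0, 0, 0, 8, -0.02, 0.03, 0, 0, 0, 0, 8, -0.02, 0.03, 0, 0, 0, 0, 8, -0.01, 0.03, 0, 0, 0, 0, 8, -0.01, 0.04, 0, 0, 0, 0, 8, -0.01, 0.03, 0, 0, 0, 0, 8]
7 [-0.01, 0.03, 0, 0, 0, 0, 8, -0.01, 0.03, 0, 0, 0, 0, 8, 0, 0.04, 0, 0, 0, 0, 8, 0, 0.03, 0, 0, 0, 0, 8, 0, 0.04, 0, 0, 0, 0, 8, 0, 0, 0, 0, 0, 0, 8, 0, 0, 0, 0, 0, 0, 8]
end [0.482  0.0535 0.0748] rows 27
```

Run:
```python
from h import *
plan([(*bw(.0185,.0615),.16,BOX[2]+86,40,45,1),(*bw(.0185,.0615),.09,BOX[2]+86,40,35),(*bw(.0185,.0615),.075,BOX[2]+86,40,15,1)],True)
w=[]
for f in np.linspace(.1,np.pi/2+.03,26)[1:]: w.append((*bw(-.015+.034*np.cos(f),.058+.034*np.sin(f)),.075,None,8,5))
plan(w+[(*w[-1][:3],None,8,5,1)])
```

```text
20 [0.12, -0.08, 0.08, 0, 0, -0.94, 40, 0.13, -0.08, 0.08, 0, 0, -0.94, 40, 0.14, -0.06, 0.08, -0.01, 0, -0.94, 40, 0.14, -0.04, 0.08, 0, 0, -0.94, 40, 0.14, -0.04, 0.09, 0, 0, -0.94, 40, 0.15, -0.02, 0.08, 0, 0, -0.94, 40, 0.15, -0.01, 0.08, 0, 0, -0.94, 40, 0.14, 0.01, 0.08, -0.01, 0, -0.94, 40, 0.15, 0.02, 0.08, 0, 0, -0.94, 40, 0.14, 0.04, 0.08, 0, 0.01, -0.95, 40, 0.14, 0.05, 0.08, 0, 0, -0.94, 40, 0.14, 0.06, 0.08, 0, 0, -0.94, 40, 0.13, 0.07, 0.08, -0.01, 0, -0.94, 40, 0.12, 0.09, 0.09, 0, 0, -0.94, 40, 0.11, 0.09, 0.08, 0, 0, -0.94, 40, 0.1, 0.11, 0.08, 0, 0, -0.94, 40, 0, 0, 0, 0, 0, 0, 40, 0, 0, 0.58, 0, 0, 0, 40, 0, 0, 0.59, 0, 0, 0, 40, 0, 0, 0.25, 0, 0, 0, 40]
1 [0, 0, 0, 0, 0, 0, 40]
end [0.5218 0.0299 0.0747] rows 21
lag mm 216.4 deg 86.23
20 [0.04, 0, 0, 0, 0, 0, 8, 0.03, -0.01, 0, 0, 0, 0, 8, 0.03, -0.01, 0, 0, 0, 0, 8, 0.03, -0.01, 0, 0, 0, 0, 8, 0.03, -0.02, 0, 0, 0, 0, 8, 0.03, -0.01, 0, 0, 0, 0, 8, 0.03, -0.02, 0, 0, 0, 0, 8, 0.03, -0.02, 0, 0, 0, 0, 8, 0.03, -0.02, 0, 0, 0, 0, 8, 0.02, -0.02, 0, 0, 0, 0, 8, 0.02, -0.03, 0, 0, 0, 0, 8, 0.03, -0.02, 0, 0, 0, 0, 8, 0.02, -0.03, 0, 0, 0, 0, 8, 0.02, -0.03, 0, 0, 0, 0, 8, 0.01, -0.03, 0, 0, 0, 0, 8, 0.02, -0.03, 0, 0, 0, 0, 8, 0.01, -0.03, 0, 0, 0, 0, 8, 0.01, -0.03, 0, 0, 0, 0, 8, 0.01, -0.04, 0, 0, 0, 0, 8, 0.01, -0.03, 0, 0, 0, 0, 8]
7 [0.01, -0.03, 0, 0, 0, 0, 8, 0, -0.04, 0, 0, 0, 0, 8, 0, -0.03, 0, 0, 0, 0, 8, 0, -0.03, 0, 0, 0, 0, 8, 0, -0.04, 0, 0, 0, 0, 8, 0, 0, 0, 0, 0, 0, 8, 0, 0, 0, 0, 0, 0, 8]
end [0.4821 0.0535 0.0747] rows 27
```

{"method": "jog_arm", "body": {"commands": [0.12,-0.08,0.08,0,0,-0.94,40,0.13,-0.08,0.08,0,0,-0.94,40,0.14,-0.06,0.08,-0.01,0,-0.94,40,0.14,-0.04,0.08,0,0,-0.94,40,0.14,-0.04,0.09,0,0,-0.94,40,0.15,-0.02,0.08,0,0,-0.94,40,0.15,-0.01,0.08,0,0,-0.94,40,0.14,0.01,0.08,-0.01,0,-0.94,40,0.15,0.02,0.08,0,0,-0.94,40,0.14,0.04,0.08,0,0.01,-0.95,40,0.14,0.05,0.08,0,0,-0.94,40,0.14,0.06,0.08,0,0,-0.94,40,0.13,0.07,0.08,-0.01,0,-0.94,40,0.12,0.09,0.09,0,0,-0.94,40,0.11,0.09,0.08,0,0,-0.94,40,0.1,0.11,0.08,0,0,-0.94,40,0,0,0,0,0,0,40,0,0,0.58,0,0,0,40,0,0,0.59,0,0,0,40,0,0,0.25,0,0,0,40]}}

```text
t: 30.4
tool_pos: [0.5207, 0.0296, 0.0739]
tool_rot: [-2.087, -2.347, 0.003]
contact_force: [-0.2, -0.4, -0.8]
opening: 0.04
grip_force: 0.0
```

{"method": "jog_arm", "body": {"commands": [0,0,0,0,0,0,40,0,0,0,0,0,0,8,0,0,0,0,0,0,8,0,0,0,0,0,0,8,0,0,0,0,0,0,8,0,0,0,0,0,0,8], "newtons": 25}}

```text
t: 31.15
tool_pos: [0.5206, 0.0289, 0.0781]
tool_rot: [-2.085, -2.35, 0.007]
contact_force: [-11.5, -2.3, 8.0]
opening: 0.0144
grip_force: 24.4
```

{"method": "jog_arm", "body": {"commands": [0.04,0,0,0,0,0,8,0.03,-0.01,0,0,0,0,8,0.03,-0.01,0,0,0,0,8,0.03,-0.01,0,0,0,0,8,0.03,-0.02,0,0,0,0,8,0.03,-0.01,0,0,0,0,8,0.03,-0.02,0,0,0,0,8,0.03,-0.02,0,0,0,0,8,0.03,-0.02,0,0,0,0,8,0.02,-0.02,0,0,0,0,8,0.02,-0.03,0,0,0,0,8,0.03,-0.02,0,0,0,0,8]}}

```text
t: 32.65
tool_pos: [0.5104, 0.0478, 0.0783]
tool_rot: [2.08, 2.344, 0.003]
contact_force: [2.4, -6.3, -1.8]
opening: 0.0144
grip_force: 24.6
```

Run:
```python
from h import *
o=ctrl.get_obs();a=np.radians(BOX[2]);M=np.array([[np.cos(a),-np.sin(a)],[np.sin(a),np.cos(a)]])
b=(np.array(o["tool_pos"])[:2]-BOX[:2])@M;print(b,np.hypot(*(b-[-.015,.058])),o["contact_force"],o["opening"])
```

```text
[0.01057926 0.08100793] 0.03440440943401642 [ 2.37478136 -6.27481628 -1.76310809] 0.014396896481759146
```

Tracking well, since the knob's radius from the pivot reads 34.4 mm. Next I finish the swing.

{"method": "jog_arm", "body": {"commands": [0.02,-0.03,0,0,0,0,8,0.02,-0.03,0,0,0,0,8,0.01,-0.03,0,0,0,0,8,0.02,-0.03,0,0,0,0,8,0.01,-0.03,0,0,0,0,8,0.01,-0.03,0,0,0,0,8,0.01,-0.04,0,0,0,0,8,0.01,-0.03,0,0,0,0,8,0.01,-0.03,0,0,0,0,8,0,-0.04,0,0,0,0,8,0,-0.03,0,0,0,0,8,0,-0.03,0,0,0,0,8,0,-0.04,0,0,0,0,8,0,0,0,0,0,0,8,0,0,0,0,0,0,8]}}

```text
t: 34.52
tool_pos: [0.4848, 0.0573, 0.0788]
tool_rot: [2.086, 2.349, 0.018]
contact_force: [1.5, 13.9, -0.7]
opening: 0.0148
grip_force: 25.4
```

Run:
```python
from h import *
o=ctrl.get_obs();a=np.radians(BOX[2]);M=np.array([[np.cos(a),-np.sin(a)],[np.sin(a),np.cos(a)]])
b=(np.array(o["tool_pos"])[:2]-BOX[:2])@M-[-.015,.058];print(b,np.hypot(*b),"hook~",np.arctan2(b[0],b[1]),o["contact_force"])
```

```text
[0.00216571 0.03720698] 0.03726995235228129 hook~ 0.058141424865862656 [ 1.4997533  13.92127724 -0.73223106]
```

{"method": "jog_arm", "body": {"commands": [0,-0.03,0,0,0,0,8,0,-0.03,0,0,0,0,8,0,-0.03,0,0,0,0,8,0,0,0,0,0,0,8]}}

```text
t: 35.02
tool_pos: [0.4808, 0.056, 0.0788]
tool_rot: [2.083, 2.345, 0.021]
contact_force: [8.9, 12.5, -4.9]
opening: 0.0146
grip_force: 25.1
```

Run:
```python
from h import *
o=ctrl.get_obs();a=np.radians(BOX[2]);M=np.array([[np.cos(a),-np.sin(a)],[np.sin(a),np.cos(a)]])
b=(np.array(o["tool_pos"])[:2]-BOX[:2])@M-[-.015,.058];print(b,np.hypot(*b),"hook~",np.arctan2(b[0],b[1]),o["contact_force"])
```

```text
[-0.00192174  0.03665845] 0.03670878500795896 hook~ -0.05237480838467553 [ 8.94674112 12.52508976 -4.8535276 ]
```

{"method": "jog_arm", "body": {"commands": [0,-0.04,0,0,0,0,8,0,-0.04,0,0,0,0,8,0,0,0,0,0,0,8]}}

```text
t: 35.4
tool_pos: [0.4803, 0.0559, 0.0793]
tool_rot: [2.078, 2.339, 0.036]
contact_force: [26.2, 15.1, -18.3]
opening: 0.0149
grip_force: 24.6
```

Run:
```python
from h import *
d=eyes.get_image("wrist");save("w5",d["image"],2,(130,60,390,330))
o=ctrl.get_obs();a=np.radians(BOX[2]);M=np.array([[np.cos(a),-np.sin(a)],[np.sin(a),np.cos(a)]])
b=(np.array(o["tool_pos"])[:2]-BOX[:2])@M-[-.015,.058];print(b,np.hypot(*b),"hook~",np.arctan2(b[0],b[1]),o["contact_force"])
```

```text
[-0.00246973  0.03664232] 0.036725459361722494 hook~ -0.0672992883062028 [ 24.72671225  15.61510102 -17.72023289]
```

View pics/w5.png

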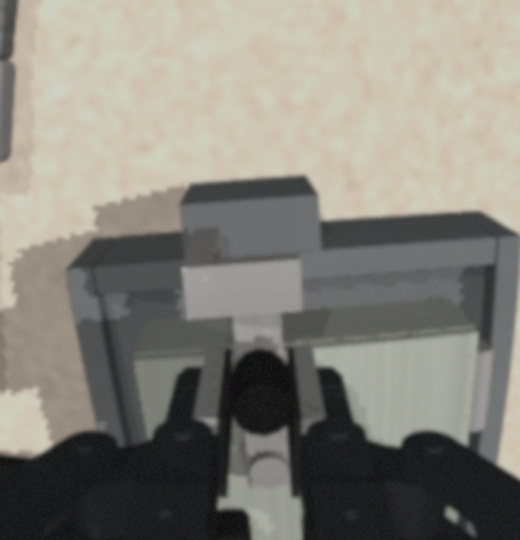

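The hook arm lies in the catch and the knob stopped dead at 25 N, so it is home. Now I relax, release and go to the probe.

Run:
```python
from h import *
import os
o=ctrl.get_obs();p=o["tool_pos"]
print(p)
c=json.load(open("cmd.json"));cp=np.array(c["p"]);r=R.from_rotvec(c["r"]);cp=cp+r.apply([0,-.0102,0]);c["p"]=list(cp);json.dump(c,open("cmd.json","w"));print(cp)
b=cp+r.apply([0,.004,0])
plan([(*b,None,8,3),(*b,None,40,3,4),(b[0],b[1],.21,None,40,40),(.43,-.25,.23,91,55,50),(.4085,-.3012,.22,91,55,50,1)])
```

```text
[0.4803055  0.05589245 0.07923287]
[0.47196707 0.0523297  0.07472182]
lag mm 10.1 deg 1.51
20 [0, 0.03, 0, 0, 0, 0, 8, 0, 0.04, 0, 0, 0, 0, 8, 0, 0, 0, 0, 0, 0, 40, 0, 0, 0, 0, 0, 0, 40, 0, 0, 0, 0, 0, 0, 40, 0, 0, 0, 0, 0, 0, 40, 0, 0, 0, 0, 0, 0, 40, 0, 0, -0.56, 0, 0, 0, 40, 0, 0, -0.57, 0, 0, 0, 40, 0, 0, -0.56, 0, 0, 0, 40, 0, 0, -0.56, 0, 0, 0, 40, -0.7, -0.19, -0.05, 0, 0, 0.14, 55, -0.71, -0.19, -0.05, 0, 0, 0.15, 55, -0.71, -0.17, -0.05, 0, 0, 0.14, 55, -0.71, -0.17, -0.04, 0, 0, 0.15, 55, -0.71, -0.15, -0.05, 0, 0, 0.14, 55, -0.72, -0.14, -0.05, 0, 0, 0.15, 55, -0.71, -0.14, -0.05, 0, 0, 0.14, 55, -0.42, -0.19, 0.08, 0, 0, 0, 55, -0.43, -0.18, 0.09, 0, 0, 0, 55]
1 [0, 0, 0, 0, 0, 0, 55]
end [ 0.4086 -0.3013  0.2199] rows 21
```

{"method": "jog_arm", "body": {"commands": [0,0.03,0,0,0,0,8,0,0.04,0,0,0,0,8,0,0,0,0,0,0,40,0,0,0,0,0,0,40,0,0,0,0,0,0,40,0,0,0,0,0,0,40,0,0,0,0,0,0,40,0,0,-0.56,0,0,0,40,0,0,-0.57,0,0,0,40,0,0,-0.56,0,0,0,40,0,0,-0.56,0,0,0,40,-0.7,-0.19,-0.05,0,0,0.14,55,-0.71,-0.19,-0.05,0,0,0.15,55,-0.71,-0.17,-0.05,0,0,0.14,55,-0.71,-0.17,-0.04,0,0,0.15,55,-0.71,-0.15,-0.05,0,0,0.14,55,-0.72,-0.14,-0.05,0,0,0.15,55,-0.71,-0.14,-0.05,0,0,0.14,55,-0.42,-0.19,0.08,0,0,0,55,-0.43,-0.18,0.09,0,0,0,55]}}

```text
t: 37.95
tool_pos: [0.4084, -0.3025, 0.2216]
tool_rot: [2.2, 2.239, 0.002]
contact_force: [0.7, -0.8, -0.2]
opening: 0.055
grip_force: 0.0
```

{"method": "jog_arm", "body": {"commands": [0,0,0,0,0,0,55]}}

```text
t: 38.08
tool_pos: [0.4081, -0.3022, 0.221]
tool_rot: [2.204, 2.238, 0.002]
contact_force: [0.0, 0.5, 0.0]
opening: 0.0551
grip_force: 0.0
```

Run:
```python
from h import *
T=eyes.get_image("top");t=pts(T)
a=np.radians(BOX[2]);M=np.array([[np.cos(a),-np.sin(a)],[np.sin(a),np.cos(a)]])
q=near(t,BOX[:2],.2,.02,.12);b=np.c_[(q[:,:2]-BOX[:2])@M,q[:,2]]
k=b[(b[:,2]>.085)&(b[:,1]>.04)];print("knob",len(k),k.min(0).round(4),k.max(0).round(4),np.median(k,0))
k=b[(b[:,2]>.075)&(abs(b[:,1])<.045)];print("handle",k.min(0).round(4),k.max(0).round(4))
k=b[(b[:,2]>.055)&(b[:,2]<.0655)&(abs(b[:,1])<.1)&(abs(b[:,0])<.065)];print("lid",np.percentile(k,[.5,99.5],axis=0).round(4))
for s in (-.08,-.04,0,.04,.08):
    e=k[abs(k[:,1]-s)<.01]; print(s,np.percentile(e[:,0],[2,98]).round(4))
save("t6",T["image"],4,(195,130,315,240))
d=eyes.get_image("wrist");P=wpts(d)
print("probe w",rect(near(P,(.41,-.3),.03,.08,.142)), "stand",rect(near(P,(.41,-.299),.06,.058,.0675)))
plan([(.4085,-.3012,.11,91,55,35),(.4085,-.3012,.086,91,55,12,1)])
```

```text
knob 29 [-0.0219  0.0848  0.0853] [-0.0082  0.1222  0.0973] [-0.0146575   0.09135823  0.09297613]
handle [-0.0371 -0.0347  0.0754] [-0.0229  0.0334  0.0862]
lid [[-0.0536 -0.0937  0.0568]
 [ 0.0538  0.0921  0.0654]]
-0.08 [-0.052   0.0512]
-0.04 [-0.0522  0.0519]
0 [-0.0524  0.0526]
0.04 [-0.0518  0.0519]
0.08 [-0.0526  0.0525]
probe w (array([ 406.2, -301.2]), array([22.1, 22. ]), -87.6) stand (array([ 407.5, -299.2]), array([68.6, 68.5]), 85.8)
lag mm 1.8 deg 0.16
8 [0, 0, 0.46, 0, 0, 0, 55, 0, 0, 0.46, 0, 0, 0, 55, 0, 0, 0.45, 0, 0, 0, 55, 0, 0, 0.46, 0, 0, 0, 55, 0, 0, 0.13, 0, 0, 0, 55, 0, 0, 0.14, 0, 0, 0, 55, 0, 0, 0.13, 0, 0, 0, 55, 0, 0, 0, 0, 0, 0, 55]
end [ 0.4086 -0.3012  0.0861] rows 8
```

View pics/t6.png

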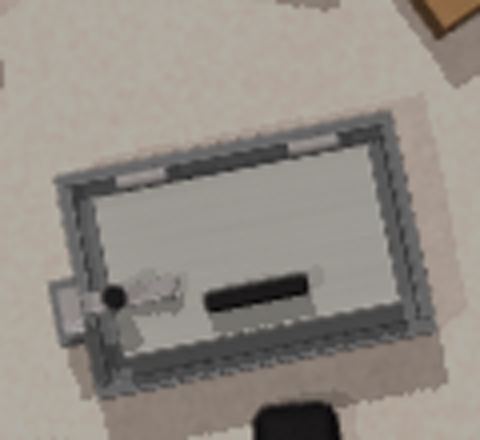

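The picture shows the hook home in the catch (knob at (115,297), catch at (70,308)) and the lid flush. Now I grip the probe once along x to centre it.

{"method": "jog_arm", "body": {"commands": [0,0,0.46,0,0,0,55,0,0,0.46,0,0,0,55,0,0,0.45,0,0,0,55,0,0,0.46,0,0,0,55,0,0,0.13,0,0,0,55,0,0,0.14,0,0,0,55,0,0,0.13,0,0,0,55,0,0,0,0,0,0,55]}}

```text
t: 39.17
tool_pos: [0.4093, -0.3013, 0.0878]
tool_rot: [2.2, 2.24, 0.002]
contact_force: [-0.3, 1.1, -0.3]
opening: 0.0555
grip_force: 0.0
```

{"method": "jog_arm", "body": {"commands": [0,0,0,0,0,0,16,0,0,0,0,0,0,16,0,0,0,0,0,0,16,0,0,0,0,0,0,16,0,0,0,0,0,0,16,0,0,0,0,0,0,16], "newtons": 25}}

```text
t: 39.92
tool_pos: [0.4096, -0.3018, 0.0886]
tool_rot: [2.199, 2.239, 0.002]
contact_force: [-0.7, 0.3, 6.0]
opening: 0.0217
grip_force: 25.5
```

Run:
```python
from h import *
plan([(.4085,-.3012,.086,91,50,35,4),(.4085,-.3012,.19,91,50,35),(.4085,-.3012,.19,2.5,50,35),(.4085,-.3012,.11,2.5,50,35),(.4085,-.3012,.086,2.5,50,12,1)])
```

```text
lag mm 2.8 deg 0.22
20 [0, 0, 0, 0, 0, 0, 50, 0, 0, 0, 0, 0, 0, 50, 0, 0, 0, 0, 0, 0, 50, 0, 0, 0, 0, 0, 0, 50, 0, 0, 0, 0, 0, 0, 50, 0, 0, -0.58, 0, 0, 0, 50, 0, 0, -0.57, 0, 0, 0, 50, 0, 0, -0.58, 0, 0, 0, 50, 0, 0, 0, 0, 0, 0.91, 50, 0, 0, 0, 0, 0, 0.91, 50, 0, 0, 0, 0, 0, 0.91, 50, 0, 0, 0, 0, 0, 0.91, 50, 0, 0, 0, 0, 0, 0.9, 50, 0, 0, 0, 0, 0, 0.91, 50, 0, 0, 0, 0, 0, 0.91, 50, 0, 0, 0, 0, 0, 0.91, 50, 0, 0, 0, 0, 0, 0.91, 50, 0, 0, 0, 0, 0, 0.91, 50, 0, 0, 0, 0, 0, 0.91, 50, 0, 0, 0, 0, 0, 0.91, 50]
12 [0, 0, 0, 0, 0, 0.91, 50, 0, 0, 0, 0, 0, 0.9, 50, 0, 0, 0, 0, 0, 0.91, 50, 0, 0, 0, 0, 0, 0.91, 50, 0, 0, 0, 0, 0, 0.91, 50, 0, 0, 0.44, 0, 0, 0, 50, 0, 0, 0.45, 0, 0, 0, 50, 0, 0, 0.44, 0, 0, 0, 50, 0, 0, 0.13, 0, 0, 0, 50, 0, 0, 0.14, 0, 0, 0, 50, 0, 0, 0.13, 0, 0, 0, 50, 0, 0, 0, 0, 0, 0, 50]
end [ 0.4086 -0.3012  0.0861] rows 32
```

{"method": "jog_arm", "body": {"commands": [0,0,0,0,0,0,50,0,0,0,0,0,0,50,0,0,0,0,0,0,50,0,0,0,0,0,0,50,0,0,0,0,0,0,50,0,0,-0.58,0,0,0,50,0,0,-0.57,0,0,0,50,0,0,-0.58,0,0,0,50,0,0,0,0,0,0.91,50,0,0,0,0,0,0.91,50,0,0,0,0,0,0.91,50,0,0,0,0,0,0.91,50,0,0,0,0,0,0.9,50,0,0,0,0,0,0.91,50,0,0,0,0,0,0.91,50,0,0,0,0,0,0.91,50,0,0,0,0,0,0.91,50,0,0,0,0,0,0.91,50,0,0,0,0,0,0.91,50,0,0,0,0,0,0.91,50]}}

```text
t: 42.42
tool_pos: [0.409, -0.3013, 0.1917]
tool_rot: [3.045, 0.769, 0.004]
contact_force: [-0.5, -0.5, 0.5]
opening: 0.0498
grip_force: 0.0
```

{"method": "jog_arm", "body": {"commands": [0,0,0,0,0,0.91,50,0,0,0,0,0,0.9,50,0,0,0,0,0,0.91,50,0,0,0,0,0,0.91,50,0,0,0,0,0,0.91,50,0,0,0.44,0,0,0,50,0,0,0.45,0,0,0,50,0,0,0.44,0,0,0,50,0,0,0.13,0,0,0,50,0,0,0.14,0,0,0,50,0,0,0.13,0,0,0,50,0,0,0,0,0,0,50]}}

```text
t: 43.92
tool_pos: [0.4092, -0.3014, 0.0878]
tool_rot: [3.14, 0.069, 0.004]
contact_force: [0.4, 0.3, -0.4]
opening: 0.0499
grip_force: 0.0
```

{"method": "jog_arm", "body": {"commands": [0,0,0,0,0,0,16,0,0,0,0,0,0,16,0,0,0,0,0,0,16,0,0,0,0,0,0,16,0,0,0,0,0,0,16,0,0,0,0,0,0,16], "newtons": 60}}

```text
t: 44.68
tool_pos: [0.4097, -0.3018, 0.0887]
tool_rot: [3.139, 0.069, 0.006]
contact_force: [0.5, -0.4, 5.6]
opening: 0.0211
grip_force: 59.4
```

```bash
sed -i 's/^BOX=.*/BOX=[.5142,-.034,10.8]/' h.py
python3 - <<'E'
from h import *
o=ctrl.get_obs();print(o["tool_pos"],o["contact_force"],o["opening"],o["t"])
plan([(.4085,-.3012,.21,2.5,16,30),(*bw(-.061,.096),.20,2.5,16,45),(*bw(-.061,.096),.135,2.5,16,30,2)])
E
```

```text
[ 0.40971525 -0.30184499  0.08866793] [ 0.49246436 -0.41944195  5.6007904 ] 0.02109447757021733 44.675
lag mm 2.9 deg 0.24
18 [0, 0, -0.41, 0, 0, 0, 16, 0, 0, -0.42, 0, 0, 0, 16, 0, 0, -0.41, 0, 0, 0, 16, 0, 0, -0.41, 0, 0, 0, 16, 0, 0, -0.42, 0, 0, 0, 16, 0.09, -0.73, 0.02, 0, 0, 0, 16, 0.09, -0.72, 0.02, 0, 0, 0, 16, 0.09, -0.73, 0.02, 0, 0, 0, 16, 0.09, -0.72, 0.03, 0, 0, 0, 16, 0.09, -0.73, 0.02, 0, 0, 0, 16, 0.09, -0.73, 0.02, 0, 0, 0, 16, 0.09, -0.72, 0.02, 0, 0, 0, 16, 0.09, -0.73, 0.02, 0, 0, 0, 16, 0, 0, 0.36, 0, 0, 0, 16, 0, 0, 0.36, 0, 0, 0, 16, 0, 0, 0.37, 0, 0, 0, 16, 0, 0, 0, 0, 0, 0, 16, 0, 0, 0, 0, 0, 0, 16]
end [0.4365 0.0489 0.1347] rows 18
```

{"method": "jog_arm", "body": {"commands": [0,0,-0.41,0,0,0,16,0,0,-0.42,0,0,0,16,0,0,-0.41,0,0,0,16,0,0,-0.41,0,0,0,16,0,0,-0.42,0,0,0,16,0.09,-0.73,0.02,0,0,0,16,0.09,-0.72,0.02,0,0,0,16,0.09,-0.73,0.02,0,0,0,16,0.09,-0.72,0.03,0,0,0,16,0.09,-0.73,0.02,0,0,0,16,0.09,-0.73,0.02,0,0,0,16,0.09,-0.72,0.02,0,0,0,16,0.09,-0.73,0.02,0,0,0,16,0,0,0.36,0,0,0,16,0,0,0.36,0,0,0,16,0,0,0.37,0,0,0,16,0,0,0,0,0,0,16,0,0,0,0,0,0,16]}}

```text
t: 46.92
tool_pos: [0.4371, 0.0487, 0.1365]
tool_rot: [3.14, 0.069, 0.004]
contact_force: [0.9, -0.2, -1.3]
opening: 0.0212
grip_force: 59.3
```

Run:
```python
from h import *
d=eyes.get_image("wrist");save("w7",d["image"],2,(120,60,400,340));P=wpts(d)
s=eyes.get_image("scene");save("s7",s["image"],4,(230,160,380,300));S=pts(s);T=pts(eyes.get_image("top"))
o=ctrl.get_obs();print(o["tool_pos"]);c=o["tool_pos"][:2]
for nm,Q in (("w",P),("s",S),("t",T)):
    q=near(Q,c,.03,.05,.10);print(nm,len(q))
    for z0,z1 in ((.055,.07),(.07,.085),(.085,.108),(.108,.118),(.12,.18)):
        k=near(Q,c,.03,z0,z1)
        if len(k)>3: print(z0,len(k),k.mean(0).round(4),k[:,:2].min(0).round(4),k[:,:2].max(0).round(4))
```

```text
[0.43776408 0.04864581 0.13746264]
w 885
0.055 885 [0.455  0.0389 0.0606] [0.4388 0.0207] [0.4676 0.0525]
0.108 1193 [0.4482 0.0493 0.1162] [0.4355 0.0296] [0.4572 0.0684]
0.12 4956 [0.4468 0.0492 0.1588] [0.4251 0.0197] [0.4514 0.0782]
s 36
0.055 17 [0.4483 0.0391 0.0622] [0.4381 0.0247] [0.4637 0.0502]
0.07 9 [0.4412 0.0484 0.0784] [0.4375 0.0462] [0.4434 0.0505]
0.085 10 [0.4421 0.0482 0.0923] [0.44   0.0451] [0.4441 0.0512]
0.108 38 [0.4505 0.0518 0.1157] [0.4345 0.0302] [0.4597 0.0662]
0.12 270 [0.4484 0.0504 0.1532] [0.428  0.0204] [0.4626 0.0751]
t 0
```

View pics/w7.png

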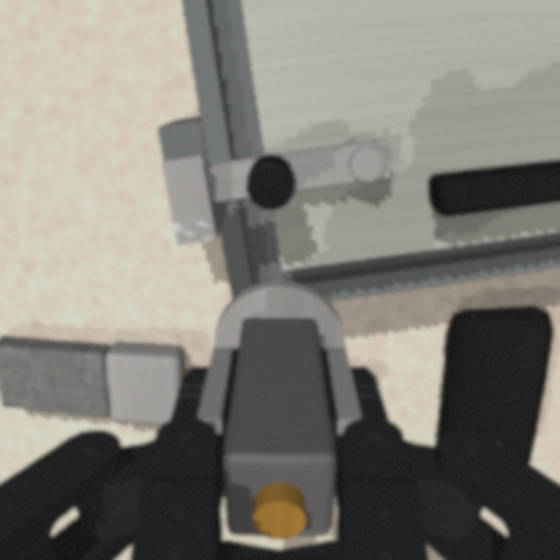

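View pics/s7.png

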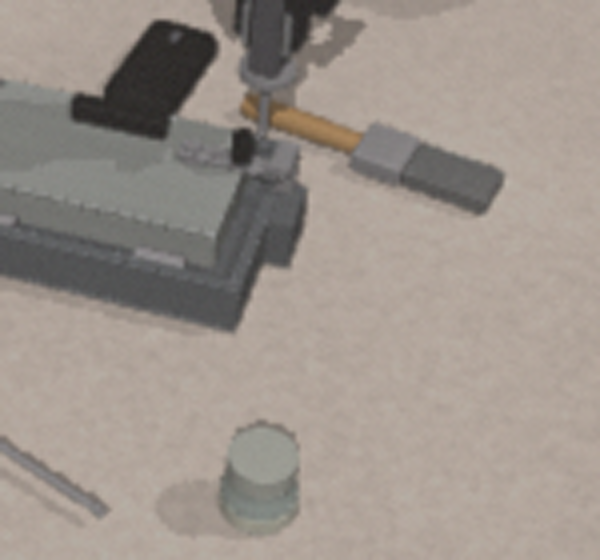

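The probe hangs upright in the grip, over the front left end of the channel. In the wrist crop the collar is at (280,330) by the front left corner, and the scene crop shows the stem at (265,115). Next I descend slowly.

```bash
sed -i 's/^BOX=.*/BOX=[.5148,-.0339,10.8]/' h.py
python3 - <<'E'
from h import *
plan([(*bw(-.061,.096),.124,2.5,16,4),(*bw(-.061,.096),.1105,2.5,16,3,2)])
E
```

```text
lag mm 3.0 deg 0.28
10 [0, 0, 0.06, 0, 0, 0, 16, 0, 0, 0.06, 0, 0, 0, 16, 0.01, 0, 0.06, 0, 0, 0, 16, 0, 0, 0.04, 0, 0, 0, 16, 0, 0, 0.05, 0, 0, 0, 16, 0, 0, 0.04, 0, 0, 0, 16, 0, 0, 0.05, 0, 0, 0, 16, 0, 0, 0.04, 0, 0, 0, 16, 0, 0, 0, 0, 0, 0, 16, 0, 0, 0, 0, 0, 0, 16]
end [0.4371 0.0489 0.1107] rows 10
```

{"method": "jog_arm", "body": {"commands": [0,0,0.06,0,0,0,16,0,0,0.06,0,0,0,16,0.01,0,0.06,0,0,0,16,0,0,0.04,0,0,0,16,0,0,0.05,0,0,0,16,0,0,0.04,0,0,0,16,0,0,0.05,0,0,0,16,0,0,0.04,0,0,0,16,0,0,0,0,0,0,16,0,0,0,0,0,0,16]}}

```text
t: 48.32
tool_pos: [0.4378, 0.0488, 0.1124]
tool_rot: [3.14, 0.069, 0.004]
contact_force: [1.0, -0.2, -1.1]
opening: 0.0211
grip_force: 59.3
```

Run:
```python
from h import *
o=ctrl.get_obs();print(o["tool_pos"],o["contact_force"],o["wrist_torque"])
plan([(*bw(-.061,.04),.1105,2.5,16,3.6)])
```

```text
[0.43779876 0.04878383 0.11239324] [ 0.97173722 -0.23799548 -1.13999866] [-0.07815625  0.03751222 -0.04436918]
lag mm 1.8 deg 0.18
16 [0.01, 0.06, 0, 0, 0, 0, 16, 0.01, 0.06, 0, 0, 0, 0, 16, 0, 0.05, 0, 0, 0, 0, 16, 0.01, 0.06, 0, 0, 0, 0, 16, 0.01, 0.06, 0, 0, 0, 0, 16, 0.01, 0.06, 0, 0, 0, 0, 16, 0.01, 0.05, 0, 0, 0, 0, 16, 0.01, 0.06, 0, 0, 0, 0, 16, 0, 0.06, 0, 0, 0, 0, 16, 0.01, 0.06, 0, 0, 0, 0, 16, 0.01, 0.05, 0, 0, 0, 0, 16, 0.01, 0.06, 0, 0, 0, 0, 16, 0.01, 0.06, 0, 0, 0, 0, 16, 0, 0.06, 0, 0, 0, 0, 16, 0.01, 0.06, 0, 0, 0, 0, 16, 0.01, 0.05, 0, 0, 0, 0, 16]
end [ 0.4473 -0.0059  0.1107] rows 16
```

No contact, and the tip z is about 0.034, so it is in the channel. Start the pass.

{"method": "jog_arm", "body": {"commands": [0.01,0.06,0,0,0,0,16,0.01,0.06,0,0,0,0,16,0,0.05,0,0,0,0,16,0.01,0.06,0,0,0,0,16,0.01,0.06,0,0,0,0,16,0.01,0.06,0,0,0,0,16,0.01,0.05,0,0,0,0,16,0.01,0.06,0,0,0,0,16,0,0.06,0,0,0,0,16,0.01,0.06,0,0,0,0,16,0.01,0.05,0,0,0,0,16,0.01,0.06,0,0,0,0,16,0.01,0.06,0,0,0,0,16,0,0.06,0,0,0,0,16,0.01,0.06,0,0,0,0,16,0.01,0.05,0,0,0,0,16]}}

```text
t: 50.32
tool_pos: [0.448, -0.0063, 0.1124]
tool_rot: [3.14, 0.069, 0.004]
contact_force: [0.1, -0.6, -1.7]
opening: 0.0214
grip_force: 59.3
```

Run:
```python
from h import *
o=ctrl.get_obs();print(o["tool_pos"],o["contact_force"],o["wrist_torque"])
plan([(*bw(-.061,-.0995),.1105,2.5,16,3.6)])
```

```text
[ 0.44798204 -0.00626183  0.11235189] [ 0.14442039 -0.64709661 -1.65725482] [-0.05036988  0.00176864 -0.01035903]
lag mm 1.8 deg 0.17
20 [0.01, 0.06, 0, 0, 0, 0, 16, 0.01, 0.06, 0, 0, 0, 0, 16, 0.01, 0.06, 0, 0, 0, 0, 16, 0, 0.06, 0, 0, 0, 0, 16, 0.01, 0.06, 0, 0, 0, 0, 16, 0.01, 0.05, 0, 0, 0, 0, 16, 0.01, 0.06, 0, 0, 0, 0, 16, 0.01, 0.06, 0, 0, 0, 0, 16, 0.01, 0.06, 0, 0, 0, 0, 16, 0.01, 0.06, 0, 0, 0, 0, 16, 0, 0.06, 0, 0, 0, 0, 16, 0.01, 0.06, 0, 0, 0, 0, 16, 0.01, 0.06, 0, 0, 0, 0, 16, 0.01, 0.06, 0, 0, 0, 0, 16, 0.01, 0.06, 0, 0, 0, 0, 16, 0.01, 0.06, 0, 0, 0, 0, 16, 0.01, 0.05, 0, 0, 0, 0, 16, 0.01, 0.06, 0, 0, 0, 0, 16, 0, 0.06, 0, 0, 0, 0, 16, 0.01, 0.06, 0, 0, 0, 0, 16]
19 [0.01, 0.06, 0, 0, 0, 0, 16, 0.01, 0.06, 0, 0, 0, 0, 16, 0.01, 0.06, 0, 0, 0, 0, 16, 0.01, 0.06, 0, 0, 0, 0, 16, 0.01, 0.06, 0, 0, 0, 0, 16, 0, 0.06, 0, 0, 0, 0, 16, 0.01, 0.05, 0, 0, 0, 0, 16, 0.01, 0.06, 0, 0, 0, 0, 16, 0.01, 0.06, 0, 0, 0, 0, 16, 0.01, 0.06, 0, 0, 0, 0, 16, 0.01, 0.06, 0, 0, 0, 0, 16, 0.01, 0.06, 0, 0, 0, 0, 16, 0, 0.06, 0, 0, 0, 0, 16, 0.01, 0.06, 0, 0, 0, 0, 16, 0.01, 0.06, 0, 0, 0, 0, 16, 0.01, 0.06, 0, 0, 0, 0, 16, 0.01, 0.06, 0, 0, 0, 0, 16, 0.01, 0.05, 0, 0, 0, 0, 16, 0.01, 0.06, 0, 0, 0, 0, 16]
end [ 0.4737 -0.1428  0.1107] rows 39
```

{"method": "jog_arm", "body": {"commands": [0.01,0.06,0,0,0,0,16,0.01,0.06,0,0,0,0,16,0.01,0.06,0,0,0,0,16,0,0.06,0,0,0,0,16,0.01,0.06,0,0,0,0,16,0.01,0.05,0,0,0,0,16,0.01,0.06,0,0,0,0,16,0.01,0.06,0,0,0,0,16,0.01,0.06,0,0,0,0,16,0.01,0.06,0,0,0,0,16,0,0.06,0,0,0,0,16,0.01,0.06,0,0,0,0,16,0.01,0.06,0,0,0,0,16,0.01,0.06,0,0,0,0,16,0.01,0.06,0,0,0,0,16,0.01,0.06,0,0,0,0,16,0.01,0.05,0,0,0,0,16,0.01,0.06,0,0,0,0,16,0,0.06,0,0,0,0,16,0.01,0.06,0,0,0,0,16]}}

```text
t: 52.82
tool_pos: [0.4612, -0.0765, 0.1125]
tool_rot: [3.14, 0.069, 0.004]
contact_force: [0.0, 0.6, -1.9]
opening: 0.0213
grip_force: 59.3
```

{"method": "jog_arm", "body": {"commands": [0.01,0.06,0,0,0,0,16,0.01,0.06,0,0,0,0,16,0.01,0.06,0,0,0,0,16,0.01,0.06,0,0,0,0,16,0.01,0.06,0,0,0,0,16,0,0.06,0,0,0,0,16,0.01,0.05,0,0,0,0,16,0.01,0.06,0,0,0,0,16,0.01,0.06,0,0,0,0,16,0.01,0.06,0,0,0,0,16,0.01,0.06,0,0,0,0,16,0.01,0.06,0,0,0,0,16,0,0.06,0,0,0,0,16,0.01,0.06,0,0,0,0,16,0.01,0.06,0,0,0,0,16,0.01,0.06,0,0,0,0,16,0.01,0.06,0,0,0,0,16,0.01,0.05,0,0,0,0,16,0.01,0.06,0,0,0,0,16]}}

```text
t: 55.2
tool_pos: [0.4744, -0.1432, 0.1125]
tool_rot: [3.14, 0.069, 0.004]
contact_force: [0.6, -0.8, -1.6]
opening: 0.021
grip_force: 59.3
```

Run:
```python
from h import *
o=ctrl.get_obs();print(o["tool_pos"],o["contact_force"],o["wrist_torque"])
plan([(*bw(.056,-.1005),.1105,2.5,16,3.6)])
```

```text
[ 0.47439624 -0.1431967   0.11253051] [ 0.57470511 -0.77702271 -1.59136211] [-0.01017661 -0.01397375 -0.00053748]
lag mm 2.0 deg 0.17
20 [0.06, -0.01, 0, 0, 0, 0, 16, 0.06, -0.01, 0, 0, 0, 0, 16, 0.06, 0, 0, 0, 0, 0, 16, 0.05, -0.01, 0, 0, 0, 0, 16, 0.06, -0.01, 0, 0, 0, 0, 16, 0.06, -0.01, 0, 0, 0, 0, 16, 0.06, -0.01, 0, 0, 0, 0, 16, 0.06, 0, 0, 0, 0, 0, 16, 0.06, -0.01, 0, 0, 0, 0, 16, 0.05, -0.01, 0, 0, 0, 0, 16, 0.06, -0.01, 0, 0, 0, 0, 16, 0.06, -0.01, 0, 0, 0, 0, 16, 0.06, 0, 0, 0, 0, 0, 16, 0.06, -0.01, 0, 0, 0, 0, 16, 0.06, -0.01, 0, 0, 0, 0, 16, 0.06, -0.01, 0, 0, 0, 0, 16, 0.05, 0, 0, 0, 0, 0, 16, 0.06, -0.01, 0, 0, 0, 0, 16, 0.06, -0.01, 0, 0, 0, 0, 16, 0.06, -0.01, 0, 0, 0, 0, 16]
13 [0.06, -0.01, 0, 0, 0, 0, 16, 0.06, 0, 0, 0, 0, 0, 16, 0.05, -0.01, 0, 0, 0, 0, 16, 0.06, -0.01, 0, 0, 0, 0, 16, 0.06, -0.01, 0, 0, 0, 0, 16, 0.06, -0.01, 0, 0, 0, 0, 16, 0.06, 0, 0, 0, 0, 0, 16, 0.06, -0.01, 0, 0, 0, 0, 16, 0.05, -0.01, 0, 0, 0, 0, 16, 0.06, -0.01, 0, 0, 0, 0, 16, 0.06, -0.01, 0, 0, 0, 0, 16, 0.06, 0, 0, 0, 0, 0, 16, 0.06, -0.01, 0, 0, 0, 0, 16]
end [ 0.5887 -0.1222  0.1107] rows 33
```

{"method": "jog_arm", "body": {"commands": [0.06,-0.01,0,0,0,0,16,0.06,-0.01,0,0,0,0,16,0.06,0,0,0,0,0,16,0.05,-0.01,0,0,0,0,16,0.06,-0.01,0,0,0,0,16,0.06,-0.01,0,0,0,0,16,0.06,-0.01,0,0,0,0,16,0.06,0,0,0,0,0,16,0.06,-0.01,0,0,0,0,16,0.05,-0.01,0,0,0,0,16,0.06,-0.01,0,0,0,0,16,0.06,-0.01,0,0,0,0,16,0.06,0,0,0,0,0,16,0.06,-0.01,0,0,0,0,16,0.06,-0.01,0,0,0,0,16,0.06,-0.01,0,0,0,0,16,0.05,0,0,0,0,0,16,0.06,-0.01,0,0,0,0,16,0.06,-0.01,0,0,0,0,16,0.06,-0.01,0,0,0,0,16]}}

```text
t: 57.7
tool_pos: [0.5443, -0.1303, 0.1127]
tool_rot: [3.14, 0.069, 0.004]
contact_force: [0.1, 0.3, -0.9]
opening: 0.0214
grip_force: 59.3
```

{"method": "jog_arm", "body": {"commands": [0.06,-0.01,0,0,0,0,16,0.06,0,0,0,0,0,16,0.05,-0.01,0,0,0,0,16,0.06,-0.01,0,0,0,0,16,0.06,-0.01,0,0,0,0,16,0.06,-0.01,0,0,0,0,16,0.06,0,0,0,0,0,16,0.06,-0.01,0,0,0,0,16,0.05,-0.01,0,0,0,0,16,0.06,-0.01,0,0,0,0,16,0.06,-0.01,0,0,0,0,16,0.06,0,0,0,0,0,16,0.06,-0.01,0,0,0,0,16]}}

```text
t: 59.32
tool_pos: [0.5896, -0.1224, 0.1129]
tool_rot: [3.14, 0.069, 0.004]
contact_force: [0.7, -0.5, -1.4]
opening: 0.0214
grip_force: 59.3
```

Run:
```python
from h import *
o=ctrl.get_obs();print(o["tool_pos"],o["contact_force"],o["wrist_torque"])
x,y,_=o["tool_pos"];S=(.4088,-.3003)
plan([(*bw(.056,-.1005),.14,2.5,16,4),(*bw(.056,-.1005),.20,2.5,16,30),(.44,-.29,.215,2.5,16,45),(*S,.20,2.5,16,30,1),(*S,.155,2.5,16,20,2)])
```

```text
[ 0.58964526 -0.1223545   0.11286766] [ 0.65551177 -0.53918158 -1.37881064] [ 0.02665462 -0.00770554 -0.04424846]
lag mm 2.4 deg 0.17
20 [0, 0, -0.06, 0, 0, 0, 16, 0, 0, -0.06, 0, 0, 0, 16, 0, 0, -0.06, 0, 0, 0, 16, 0, 0, -0.06, 0, 0, 0, 16, 0, 0, -0.07, 0, 0, 0, 16, 0, 0, -0.06, 0, 0, 0, 16, 0, 0, -0.06, 0, 0, 0, 16, 0, 0, -0.06, 0, 0, 0, 16, 0, 0, -0.5, 0, 0, 0, 16, 0, 0, -0.5, 0, 0, 0, 16, -0.52, 0.54, -0.05, 0, 0, 0, 16, -0.52, 0.53, -0.05, 0, 0, 0, 16, -0.52, 0.54, -0.05, 0, 0, 0, 16, -0.52, 0.54, -0.05, 0, 0, 0, 16, -0.52, 0.54, -0.05, 0, 0, 0, 16, -0.26, 0.07, 0.13, 0, 0, 0, 16, -0.27, 0.07, 0.12, 0, 0, 0, 16, 0, 0, 0, 0, 0, 0, 16, 0, 0, 0.25, 0, 0, 0, 16, 0, 0, 0.25, 0, 0, 0, 16]
3 [0, 0, 0.25, 0, 0, 0, 16, 0, 0, 0, 0, 0, 0, 16, 0, 0, 0, 0, 0, 0, 16]
end [ 0.4085 -0.3     0.1551] rows 23
```

Before leaving, I'll check the tip height by feeling for the channel floor.

{"method": "jog_arm", "body": {"commands": [0,0,0.03,0,0,0,16,0,0,0.03,0,0,0,16,0,0,0.03,0,0,0,16,0,0,0,0,0,0,16]}}

```text
t: 59.82
tool_pos: [0.5894, -0.1224, 0.1081]
tool_rot: [3.14, 0.069, 0.004]
contact_force: [-2.1, 0.0, 3.4]
opening: 0.0213
grip_force: 60.0
```

The floor was felt at TCP z = 0.108, so the pass ran about 4.5 mm above it (tip z about 0.0345), inside the band. Now I take the probe back to the stand.

{"method": "jog_arm", "body": {"commands": [0,0,-0.09,0,0,0,16,0,0,-0.06,0,0,0,16,0,0,-0.06,0,0,0,16,0,0,-0.06,0,0,0,16,0,0,-0.06,0,0,0,16,0,0,-0.07,0,0,0,16,0,0,-0.06,0,0,0,16,0,0,-0.06,0,0,0,16,0,0,-0.06,0,0,0,16,0,0,-0.5,0,0,0,16,0,0,-0.5,0,0,0,16,-0.52,0.54,-0.05,0,0,0,16,-0.52,0.53,-0.05,0,0,0,16,-0.52,0.54,-0.05,0,0,0,16,-0.52,0.54,-0.05,0,0,0,16,-0.52,0.54,-0.05,0,0,0,16,-0.26,0.07,0.13,0,0,0,16,-0.27,0.07,0.12,0,0,0,16,0,0,0,0,0,0,16]}}

```text
t: 62.2
tool_pos: [0.408, -0.2992, 0.2005]
tool_rot: [-3.14, -0.068, -0.002]
contact_force: [0.0, 0.8, -2.2]
opening: 0.0214
grip_force: 59.4
```

Run:
```python
from h import *
c=json.load(open("cmd.json"));c["p"][2]=.2001;json.dump(c,open("cmd.json","w"))
S=(.4088,-.3003)
plan([(*S,.155,2.5,16,20,1),(*S,.089,2.5,16,12),(*S,.0862,2.5,16,2,2)])
```

```text
lag mm 1.0 deg 0.09
14 [0, 0, 0.25, 0, 0, 0, 16, 0, 0, 0.25, 0, 0, 0, 16, 0, 0, 0.25, 0, 0, 0, 16, 0, 0, 0, 0, 0, 0, 16, 0, 0, 0.18, 0, 0, 0, 16, 0, 0, 0.19, 0, 0, 0, 16, 0, 0, 0.18, 0, 0, 0, 16, 0, 0, 0.18, 0, 0, 0, 16, 0, 0, 0.19, 0, 0, 0, 16, 0, 0, 0.18, 0, 0, 0, 16, 0, 0, 0.02, 0, 0, 0, 16, 0, 0, 0.03, 0, 0, 0, 16, 0, 0, 0, 0, 0, 0, 16, 0, 0, 0, 0, 0, 0, 16]
end [ 0.4085 -0.3     0.0861] rows 14
```

{"method": "jog_arm", "body": {"commands": [0,0,0.25,0,0,0,16,0,0,0.25,0,0,0,16,0,0,0.25,0,0,0,16,0,0,0,0,0,0,16,0,0,0.18,0,0,0,16,0,0,0.19,0,0,0,16,0,0,0.18,0,0,0,16,0,0,0.18,0,0,0,16,0,0,0.19,0,0,0,16,0,0,0.18,0,0,0,16,0,0,0.02,0,0,0,16,0,0,0.03,0,0,0,16,0,0,0,0,0,0,16,0,0,0,0,0,0,16]}}

```text
t: 63.95
tool_pos: [0.4095, -0.3004, 0.0887]
tool_rot: [3.139, 0.069, 0.005]
contact_force: [-2.2, 1.5, 3.8]
opening: 0.0214
grip_force: 60.0
```

The collar is seated, at the same z as when gripped. Release and rise.

{"method": "jog_arm", "body": {"commands": [0,0,0,0,0,0,30,0,0,0,0,0,0,50,0,0,0,0,0,0,50,0,0,0,0,0,0,50,0,0,0,0,0,0,50,0,0,-0.3,0,0,0,50,0,0,-0.5,0,0,0,50,0,0,-0.5,0,0,0,50,0,0,-0.5,0,0,0,50,-0.3,0.3,-0.5,0,0,0,50,-0.5,0.5,0,0,0,0,50,-0.5,0.5,0,0,0,0,50,-0.5,0.5,0,0,0,0,50,0,0,0,0,0,0,50]}}

```text
t: 65.7
tool_pos: [0.3043, -0.4145, 0.2273]
tool_rot: [3.138, 0.063, 0.005]
contact_force: [-0.0, 0.6, -0.1]
opening: 0.05
grip_force: 0.0
```

Run:
```python
from h import *
s=eyes.get_image("scene");save("end",s["image"],3,(140,100,390,300));T=pts(eyes.get_image("top"))
for z in ((.08,.1),(.1,.12),(.13,.142)): print(rect(near(T,(.41,-.3),.03,*z)))
print(near(T,(.41,-.3),.04,.08,.2)[:,2].max(),rect(near(T,(.41,-.3),.06,.058,.0675)))
a=np.radians(BOX[2]);M=np.array([[np.cos(a),-np.sin(a)],[np.sin(a),np.cos(a)]])
q=near(T,BOX[:2],.2,.085,.12);b=(q[:,:2]-BOX[:2])@M;k=b[b[:,1]>.04];print("knob",np.median(k,0))
```

```text
(array([ 411.6, -289.8]), array([20.8,  1.5]), 0.4)
(array([ 411.5, -289.5]), array([20.4,  2.2]), 2.4)
(array([ 411.4, -300.2]), array([22.5, 19.8]), 89.4)
0.14906537523632246 (array([ 410., -299.]), array([69. , 67.4]), 85.6)
knob [-0.01432333  0.09127127]
```

View pics/end.png

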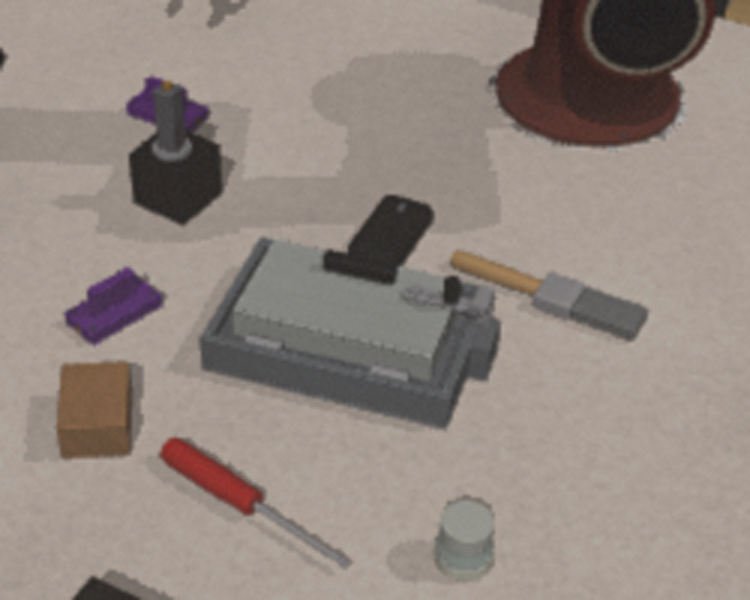

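The probe stands upright in its stand at (172,120), the lid is shut, the hook is in its catch at (470,295), and the bystanders are in place. Handing in.

```bash
python3 -c "
from station import job
print(job.finish_job())"
```

```text
the job is handed in; nothing more can be done
None
```

I handed the job in at about 66 s: three modules are fin up in their bays, the lid is shut, the hook is home, the seam pass ran at about 3 cm/s and the probe is back in its stand; the hand-in call returned no verdict.

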